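# Plug a driver module home in a sloping console

### The job

On the rubber mat lie two driver modules. Pick up the longer one by its rib, lay it squarely into the empty pocket of the sloping console and let go of it, so that it stands loose on the connectors; then press it down, one end after the other, until both ends are fully home. Leave the other things on the table where they are.

Things in the scene. Friction and masses are not known exactly. Their poses are not given: they have to be found in the camera images.
- module: The long driver module: black block 58 (x) by 108 (y) by 20 mm (z), 0.18 kg; upright aluminium grip rib in the middle of its top, 46 mm long along x, 14 mm thick along y, from 20 to 46 mm above the underside. Origin: centre of the underside; z points to the rib side. Starts flat on the mat, yaw within 35 degrees of the mat's. A half turn about z leaves it the same.
- short_module: The short module, not wanted: like the long one (58 mm wide, 20 mm thick, same rib) but only 70 mm long along y. It lies on the same mat beside the long one. Origin: centre of the underside.
- console: Beige wedge-shaped console, fixed, 200 mm wide (y), 145 mm deep (x), 47 mm high in front (-x, towards the robot), 122 mm at the back. Its top panel, 150 mm along the slope, slopes 30 degrees and faces up and towards the robot. Origin: centre of the underside, on the table. It stands left or right of the centre line, the mat on the other side.
- dock: The pocket in the middle of the panel: 62 mm (x, up the slope) by 112 mm (y, across), 18 mm deep. Origin: centre of its floor; z: outward normal, 30 degrees off vertical; panel surface at z = 18 mm. The module's y goes along this y, either way round. Laid in loosely its top (without rib) is about 8 mm above the panel; home, its underside is on the pocket floor and its top 2 mm above the panel.
- connector_l (a joint): Grey connector block on the pocket floor at dock y = +38 mm, 40 mm (x) by 22 mm (y). How far it is pressed in: 0 is raised, top 6 mm above the floor; 0.006 m is fully home, level with the floor. Starts up to 0.0015 in; sinks under about 8 N and stays where it is left.
- connector_r (a joint): The same connector block at dock y = -38 mm: 0 raised, 0.006 m fully home. Starts up to 0.0015 in; sinks under about 8 N and stays where it is left.
- mat: Grey rubber mat, fixed, 270 mm (x) by 190 mm (y), 3 mm thick, on which the two modules lie about 130 mm apart along its x, in either order. Origin: centre of the underside.
- wheel: Bystander: brass disc 48 mm across and 5 mm thick with a hub 14 mm high, on the table between mat and console. Origin: centre of the underside.
- gearmotor: Bystander: small steel motor lying on a black bracket, 64 mm long along x, 26 mm wide, 30 mm high, on the table between mat and console. Origin: centre of the underside.
- screwdriver: Bystander: screwdriver lying on the right of the table, beside the mat or console. Origin: on its underside.
- terminal_block: Bystander: black terminal strip 24 by 110 mm, 24 mm high, beyond the mat and console. Origin: centre of the underside.
- screw_jar: Bystander: small clear jar 48 mm across, 60 mm high, beyond the mat and console. Origin: centre of the underside.
Not all that is in view belongs to the job. What is shaped like the module but red is not meant.

How it is judged:
On the way, in this order (a step that is already met when the one before it is completed fails the run):
1. the long module lies squarely in the pocket, standing loose on the connectors, and the fingers have let go of it (x of module in the frame of dock between -0.005 and 0.005 m and y of module in the frame of dock between -0.005 and 0.005 m and z of module in the frame of dock below 0.009 m and angle between the z axis of module and the z axis of dock, either way round below 0.12 rad and contact force between the fingers and module below 0.1 N), for 0.1 s.
2. both ends pressed home: both connectors at least 5 mm in (value of joint each of connector_l, connector_r above 0.005 m), for 0.1 s.
At the end, for the whole second after the job is handed in: The long module lies in the pocket with its underside within 1.8 mm of the pocket floor, within 4.5 mm of the middle each way, flat to 0.035 rad and square to 0.07 rad; both connectors are at least 5 mm in; it is at rest (all of step 2 and x of module in the frame of dock between -0.0045 and 0.0045 m and y of module in the frame of dock between -0.0045 and 0.0045 m and z of module in the frame of dock below 0.0018 m and angle between the z axis of module and the z axis of dock, either way round below 0.035 rad and angle between the x axis of module and the x axis of dock, either way round below 0.07 rad and linear speed of module below 0.01 m/s); the robot touches nothing.
It fails at once if another loose thing (short module, wheel, gearmotor, screwdriver, terminal block or screw jar) is moved by more than 20 mm (distance of any of short_module, wheel, gearmotor, screwdriver, terminal_block, screw_jar from where it was at the start of the episode above 0.02 m).
It also fails if it takes over 56 s, if anything falls off the work surface, if the arm or the gripper's body presses on something with over 40 N, if the wrist force passes 120 N, or if a joint passes its speed limit or range.

### The arm

A 6-joint arm with a two-finger parallel gripper is mounted at the origin on the work surface. World frame = base frame: x ahead of the robot, y to its left, z up, the work surface at z = 0. Lengths are in m, angles in rad, forces in N, time in s.
With the tool pointing down it reaches from about 0.325 to 0.775 m from the base axis. Payload 9.3 kg.
Tool frame: the origin (TCP) lies on the centre line of the jaws, within the pads' length; the fingertips stand 11 mm ahead of it and the grasp point (between the pads) lies 8 mm behind it; z points along the fingers, y is the direction in which the jaws open and shut (so a half turn about z gives the same grasp; the last joint's range is limited). The gripper opens to 85 mm and grips with 20 to 120 N. Pads are 22 mm wide; open, the fingers measure 114 mm over their backs; the gripper's body (76 mm by 85 mm) begins 54 mm behind the grasp point. The pads swing forward as they close: fully open they stand 13 mm farther back than shut.
Start: joints at [0.983, 0.259, 0.021, 1.334, 0, 1.418], TCP at [0.232, 0.499, 0.212] pointing down, gripper open.
Joint ranges: [-3.04, 3.04], [-0.91, 1.82], [-1.04, 1.36], [-1.92, 1.95], [-1.52, 1.45], [-3.14, 3.14]. Speed limits (rad/s): [2.22, 2.22, 2.79, 3.14, 3.14, 3.14].

### API

Orientations are given as [roll, pitch, yaw] about the fixed x, y, z axes, in that order (R = Rz(yaw) Ry(pitch) Rx(roll)).
In Python, from plant import robot gives the robot as it stands.
- The arm moves only by the tool jog_arm, never from a script. Its argument "motion" is a list of rows, each a list of 3 entries, a list of its own where there are three numbers: the turn, a rotation vector about the tool's x, y, z each as a share of 0.15 rad, from -1 to 1, then the shift along the tool's x, y, z each as a share of 50 mm, from -1 to 1, then the opening, from 0 (shut) to 1 (fully open). A call has 1 to 12 rows; each row shifts and turns the pose as measured when the row begins, along the tool's axes as they then stand; what a row does not reach is not made up. A row lasts 1/8 s, in which the tool goes at most 62.5 mm and 10.7 degrees, less where a joint would pass 70% of its speed; a pose out of reach is approached as far as the arm can. A call with a number of a shift or a turn outside -1 to 1 is refused whole. A call with a gripper value outside its range is refused whole. The fingers move at their own pace and stop on an object; "squeeze" is the grip in N (left out, the last holds). Time passes only in rows, so rows that do not move let the fingers close. It gives the time, the measured TCP pose, the force and the opening at its end, in the units of the state.
- robot.get_obs(): the state, without advancing time (a new reading comes with each control period).
- robot.read_camera(name): name is "scene" or "top" or "wrist"; returns the picture (480x640x3 uint8, red, green, blue); there is no depth.
- robot.calibration(name): a dict with "camera_matrix" (3x3 intrinsics, pixels), "dist_coeffs" ([k1, k2, p1, p2, k3] as OpenCV has them; the pictures are not rectified), "xyz" and "rotation" of the camera in the world. Camera axes: x right, y down, z forward; pixel columns grow to the right and rows downward; lengths in m; the calibration is good to about 2 mm. A picture is of the moment at which its call begins: read the wrist's pose just before it. calibration takes no time and is no camera call; for the wrist camera it gives the pose at the moment of the call.
- robot.job_done(): hands the job in, once; it reports no verdict.
Trained networks look in the newest picture that a camera, given by its name, has taken for a name from the list of things; names that differ only in an ending like _2 or _b are one class to them, and where a whole thing is asked for, a point or a joint stands for the part that bears it (a point fixed in the world has none). Each returns a list of dicts, best first, with "p" (0 to 1); they miss things now and then, are a little off and sometimes report something else, mostly with a low value. They report only what shows in the picture. A call takes as long as a camera call. They do not tell look-alikes from the thing itself.
- robot.recognise(name, camera): "centre" ([x, y, z] in m, in world coordinates, good to about 4 mm: the middle of the surface that is visible of it).
- robot.outline_of(name, camera): "pixels" (480x640 bool, what is visible of it).
The state is a dict: "time": time; "qpos": joint angles; "dq": joint speeds; "joint_torque": joint torques, N m; "tool_pos": TCP position; "tcp_rot": TCP orientation; "force": force on the tool from outside, world axes, zero at the start; "wrist_torque": the same for the moment, N m; "grip_width": finger opening in m.
Only numpy, scipy, OpenCV 4.12 (cv2) and the standard library are available. Lean on these libraries where they do the work, as an engineer would, in place of code of your own. Each camera call takes 0.05 s, during which the arm holds its last target.

## Working session

There is one attempt and no reset: what is moved stays moved. The work goes in short steps, Python scripts to look and compute and a tool call to move; the robot and the scene stay as the last step left them, time stands still between calls to the robot, and variables do not carry over. Pictures are saved under pics/ and viewed, and the job is handed in when it is done.

Besides the shell and the picture viewer there is one more tool, called after ">>>" by a JSON object that holds its "method" and its "body". jog_arm: Moves the arm, as the interface text tells. Shift numbers are shares of 50 mm and turn numbers shares of 0.15 rad, none past 1 either way. Its arguments: {"type":"object","properties":{"motion":{"type":"array","items":{"type":"array"}},"squeeze":{"type":"number"}},"required":["motion"]}

```bash
ls; mkdir -p pics
python3 - <<'E'
from plant import robot
import cv2, numpy as np
o=robot.get_obs(); print({k:np.round(v,3).tolist() for k,v in o.items()})
for n in ["scene","top"]:
    im=robot.read_camera(n); cv2.imwrite(f"pics/{n}0.png",im[:,:,::-1])
    c=robot.calibration(n); print(n,{k:np.round(v,3).tolist() for k,v in c.items()})
for n in ["module","short_module","console","dock","mat","connector_l"]:
    for cam in ["top"]:
        for r in robot.recognise(n,cam)[:4]: print(n,cam,np.round(r["centre"],4),round(r["p"],2))
E
```

```text
pics
{'time': 0.0, 'qpos': [0.983, 0.259, 0.021, 1.334, 0.0, 1.418], 'dq': [0.002, 0.0, -0.0, -0.001, -0.0, -0.001], 'joint_torque': [0.0, -55.564, 34.454, 0.014, -0.0, 0.0], 'tool_pos': [0.232, 0.499, 0.212], 'tcp_rot': [-3.14, -0.0, 2.707], 'force': [0.085, -0.172, 0.412], 'wrist_torque': [-0.007, 0.083, -0.002], 'grip_width': 0.086}
scene {'camera_matrix': [[597.681, 0.0, 319.237], [0.0, 597.681, 237.434], [0.0, 0.0, 1.0]], 'dist_coeffs': [-0.192, 0.0, 0.0, 0.0, 0.0], 'xyz': [1.216, -0.758, 0.859], 'rotation': [-2.25, -0.024, 0.775]}
top {'camera_matrix': [[441.044, 0.0, 324.521], [0.0, 441.044, 244.351], [0.0, 0.0, 1.0]], 'dist_coeffs': [0.001, 0.0, 0.0, 0.0, 0.0], 'xyz': [0.455, -0.081, 0.846], 'rotation': [-2.986, 0.015, -1.585]}
module top [0.3743 0.0044 0.0219] 0.61
module top [ 0.5833 -0.1975  0.0242] 0.57
module top [ 0.6893 -0.4063  0.017 ] 0.57
short_module top [ 0.4711 -0.2063  0.0247] 0.88
console top [0.5389 0.2269 0.0755] 0.74
dock top [0.537  0.2301 0.078 ] 0.83
dock top [ 0.7657 -0.0241  0.0141] 0.72
mat top [ 0.5145 -0.2143  0.0009] 0.62
mat top [ 0.4615 -0.4214  0.0234] 0.6
connector_l top [0.5251 0.1903 0.0752] 0.81
connector_l top [0.54   0.2232 0.0775] 0.73
connector_l top [0.5399 0.2643 0.074 ] 0.67
```

View pics/top0.png

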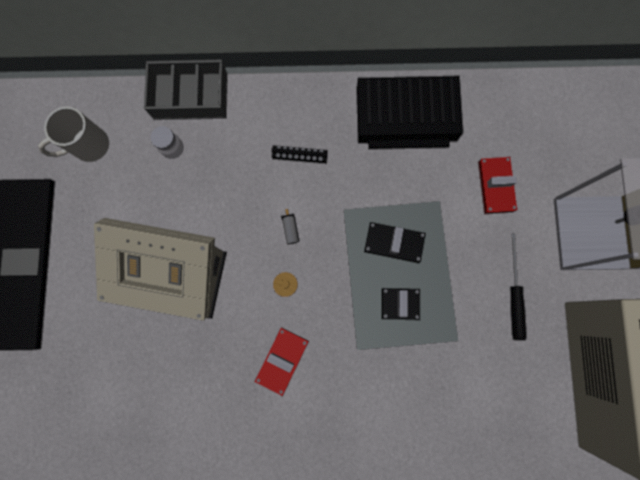

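View pics/scene0.png

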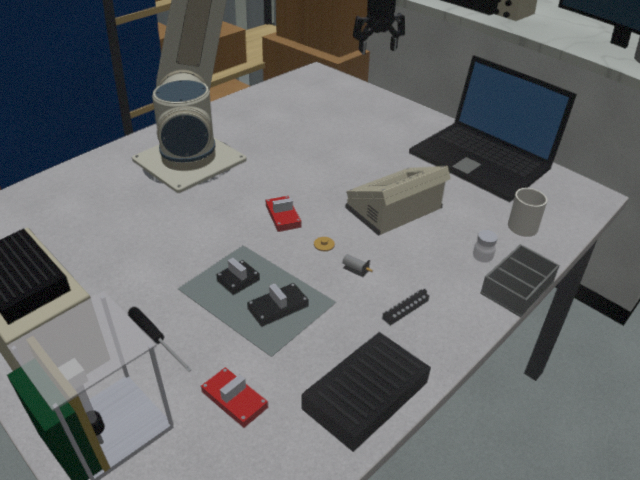

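Candidates for the module in the top view: black long block (395,242), black short block (401,304), red blocks (281,361) and (498,185). I choose the long black one at (395,242). Next I fit poses to the picture.

```bash
cat > h.py <<'E'
from plant import robot
import cv2, numpy as np
from scipy.spatial.transform import Rotation as R
from scipy.optimize import minimize, least_squares
def cal(n):
    c=robot.calibration(n); K=np.array(c["camera_matrix"]);d=np.array(c["dist_coeffs"])
    r=np.array(c["rotation"]); Rm=r if r.shape==(3,3) else R.from_euler('xyz',r).as_matrix()
    return K,d,np.array(c["xyz"]),Rm
def proj(c,P):
    K,d,t,Rm=c; Rc=Rm.T
    return cv2.projectPoints(np.asarray(P,float).reshape(-1,3),cv2.Rodrigues(Rc)[0],-Rc@t,K,d)[0].reshape(-1,2)
def unproj(c,uv,n,p0):
    "intersect pixel rays with plane through p0 normal n"
    K,d,t,Rm=c
    q=cv2.undistortPoints(np.asarray(uv,float).reshape(-1,1,2),K,d).reshape(-1,2)
    D=np.c_[q,np.ones(len(q))]@Rm.T
    n=np.asarray(n,float); s=((np.asarray(p0)-t)@n)/(D@n)
    return t+D*s[:,None]
def tcp():
    o=robot.get_obs(); return np.array(o["tool_pos"]),R.from_euler('xyz',o["tcp_rot"]),o
def delta(p,Rt):
    "needed move in tool units"
    p0,R0,o=tcp(); s=R0.inv().apply(np.asarray(p)-p0)/0.05; r=(R0.inv()*Rt).as_rotvec()/0.15
    print("shift",np.round(s,2),"turn",np.round(r,2)); return s,r
def dock_T(x,y,yaw):
    "console pose -> dock origin, rotation (x up slope, y, z normal)"
    Rc=R.from_euler('z',yaw); Rd=Rc*R.from_euler('y',-np.pi/6)
    # panel centre: mid height; console origin centre; panel surface z at x=0: (47+122)/2... 
    pc=np.array([x,y,0])+Rc.apply([0,0,0.0845]); return pc-Rd.apply([0,0,0.018]),Rd
E
python3 - <<'E'
from h import *
c=cal("top"); im=robot.read_camera("top"); g=im.astype(int)
for n in ["module","short_module","dock","console"]:
    for r in robot.outline_of(n,"top")[:3]:
        m=r["pixels"]; ys,xs=np.nonzero(m); print(n,round(r["p"],2),xs.mean().round(1),ys.mean().round(1),m.sum(), cv2.minAreaRect(np.c_[xs,ys].astype(np.float32)))
big=cv2.resize(im[190:340,340:470],None,fx=6,fy=6*0.66,interpolation=cv2.INTER_CUBIC)
big=cv2.resize(im[200:330,350:450],None,fx=4.5,fy=4.5,interpolation=cv2.INTER_CUBIC); cv2.imwrite("pics/mod0.png",big[:,:,::-1])
big=cv2.resize(im[205:330,85:235],None,fx=4.5,fy=4.5,interpolation=cv2.INTER_CUBIC); cv2.imwrite("pics/con0.png",big[:,:,::-1])
E
```

```text
module 0.7 281.0 361.4 1869 ((281.3982238769531, 361.21490478515625), (31.63082504272461, 61.31148147583008), 25.34617805480957)
module 0.6 497.0 185.3 1865 ((497.5448303222656, 185.0379638671875), (56.30484390258789, 35.95869064331055), 85.2363510131836)
module 0.57 394.8 242.6 1727 ((394.9615478515625, 242.6923065185547), (57.4620246887207, 31.182464599609375), 11.309932708740234)
short_module 0.83 399.6 303.7 1265 ((400.0, 303.5), (33.0, 40.0), 90.0)
dock 0.97 153.6 268.1 9802 ((151.6879119873047, 268.2684631347656), (129.35421752929688, 83.70659637451172), 10.007980346679688)
console 0.76 157.2 268.6 10364 ((154.014404296875, 268.3197326660156), (134.90933227539062, 84.36153411865234), 11.15466022491455)
```

View pics/mod0.png

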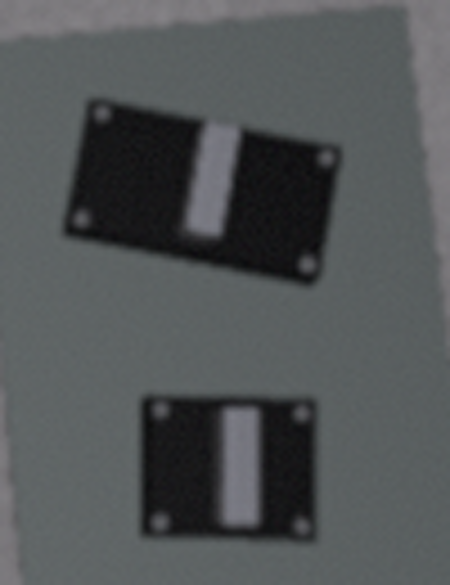

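View pics/con0.png

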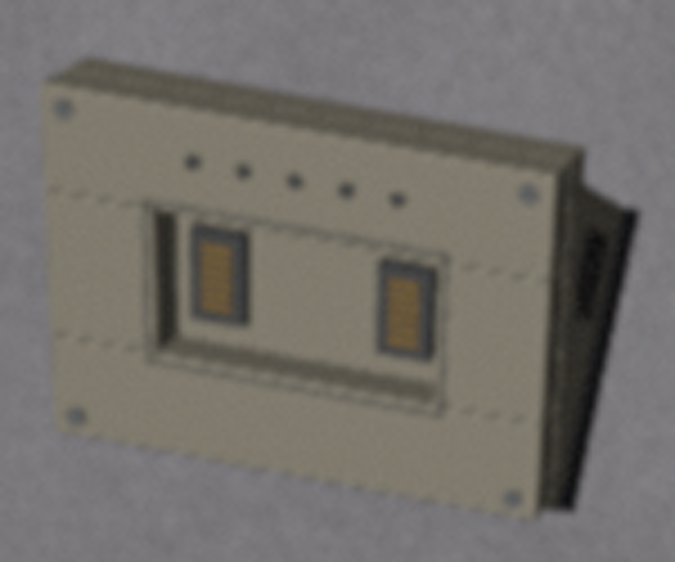

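Run:
```python
from h import *
c=cal("top")
def px(L): return (np.array(L)+0.5)/4.5-0.5
panel=px([[45,82],[562,170],[537,517],[62,430]])+[85,205]
pock=px([[150,205],[447,256],[441,412],[150,360]])+[85,205]
a=np.array([[1,1],[1,-1],[-1,-1],[-1,1]])
mp=np.c_[a*[.075,.1],np.full(4,0)]; mk=np.c_[a*[.031,.056],np.full(4,0)]
for nm,M,U in [("both",np.r_[mp,mk],np.r_[panel,pock]),("panel",mp,panel),("pocket",mk,pock)]:
    def f(v):
        Rd=R.from_euler('z',v[2])*R.from_euler('y',-np.pi/6)
        return (proj(c,Rd.apply(M)+[v[0],v[1],.0845])-U).ravel()
    s=least_squares(f,[.54,.23,-.15]); print(nm,s.x.round(4),np.abs(s.fun).max().round(2),s.fun.round(1))
mod=px([[88,98],[342,147],[316,284],[66,236]])+[350,200]
w=unproj(c,mod,[0,0,1],[0,0,.023]); print(w.round(4), w.mean(0))
e=w[1]-w[0]; print(np.linalg.norm(np.roll(w,-1,0)-w,axis=1), [np.degrees(np.arctan2(*(w[i]-w[j])[[1,0]])) for i,j in((0,1),(3,2),(0,3),(1,2))])
rib=px([[205,122],[241,127],[220,240],[186,235]])+[350,200]
w=unproj(c,rib,[0,0,1],[0,0,.049]); print(w.round(4), w.mean(0))
print(cal("wrist"))
```

```text
both [ 0.5292  0.2308 -0.1907] 2.32 [-1.  -0.1 -0.5  0.7  0.9  0.7 -1.   0.3  1.5  0.9 -1.3  0.9 -0.9 -1.9
  2.3 -1.5]
panel [ 0.5299  0.2302 -0.1919] 1.26 [-0.5 -0.5 -0.   0.3  1.3  0.3 -0.7 -0.2]
pocket [ 0.5285  0.2315 -0.186 ] 1.96 [ 1.   1.5 -1.7  1.1 -1.2 -1.6  2.  -0.9]
[[ 0.6271 -0.1566  0.023 ]
 [ 0.6042 -0.2625  0.023 ]
 [ 0.5466 -0.2488  0.023 ]
 [ 0.5684 -0.1457  0.023 ]] [ 0.58656757 -0.20338968  0.023     ]
[0.10832181 0.05925404 0.10546434 0.05970096] [np.float64(77.83060850710902), np.float64(78.06685089815858), np.float64(-10.553852344855082), np.float64(-13.305858122075401)]
[[ 0.6108 -0.2016  0.049 ]
 [ 0.6085 -0.2161  0.049 ]
 [ 0.5622 -0.2057  0.049 ]
 [ 0.5644 -0.1921  0.049 ]] [ 0.58646673 -0.20388423  0.049     ]
(array([[398.97565408,   0.        , 314.01207776],
       [  0.        , 398.97565408, 241.07199653],
       [  0.        ,   0.        ,   1.        ]]), array([0.00491269, 0.        , 0.        , 0.        , 0.        ]), array([0.16845307, 0.52750045, 0.37588592]), array([[ 4.21321680e-01,  8.73009083e-01,  2.45648495e-01],
       [ 9.06911227e-01, -4.05493674e-01, -1.14398018e-01],
       [-2.61598284e-04,  2.70979743e-01, -9.62585015e-01]]))
```

Run:
```python
from h import *
Rt=R.from_euler('xyz',[np.pi,0,np.pi-.211])
delta([.5865,-.2035,.212],Rt)
p0,R0,o=tcp(); print(Rt.inv().apply(np.array([.5865,-.2035,.212])-p0)/.05)
```

```text
shift [-12.35  -9.75   0.  ] turn [-0.   -0.   -1.49]
[-9.88083738e+00 -1.22483632e+01  3.79759639e-03]
```

>>> {"method": "jog_arm", "body": {"motion": [[[0,0,-0.75],[0,0,0],1],[[0,0,-0.75],[0,0,0],1],[[0,0,0],[-0.62,-0.77,0],1],[[0,0,0],[-0.62,-0.77,0],1],[[0,0,0],[-0.62,-0.77,0],1],[[0,0,0],[-0.62,-0.77,0],1],[[0,0,0],[-0.62,-0.77,0],1],[[0,0,0],[-0.62,-0.77,0],1],[[0,0,0],[-0.62,-0.77,0],1],[[0,0,0],[-0.62,-0.77,0],1],[[0,0,0],[-0.62,-0.77,0],1],[[0,0,0],[-0.62,-0.77,0],1]]}}

```text
time: 2.15
tool_pos: [0.4643, 0.0491, 0.213]
tcp_rot: [3.139, 0.004, 2.946]
force: [1.0, 0.7, 1.0]
grip_width: 0.0859
```

Run:
```python
from h import *
delta([.5865,-.2035,.212],R.from_euler('xyz',[np.pi,0,np.pi-.211]))
```

```text
shift [-3.38 -4.48  0.02] turn [0.02 0.03 0.1 ]
```

>>> {"method": "jog_arm", "body": {"motion": [[[0,0,0.1],[-0.56,-0.74,0],1],[[0,0,0],[-0.56,-0.74,0],1],[[0,0,0],[-0.56,-0.74,0],1],[[0,0,0],[-0.56,-0.74,0],1],[[0,0,0],[-0.56,-0.74,0],1],[[0,0,0],[-0.56,-0.74,0],1],[[0,0,0],[0,0,0],1]]}}

```text
time: 3.02
tool_pos: [0.5865, -0.2156, 0.2126]
tcp_rot: [3.139, 0.005, 2.926]
force: [-1.1, -0.2, -0.1]
grip_width: 0.085
```

Run:
```python
from h import *
delta([.5865,-.2035,.212],R.from_euler('xyz',[np.pi,0,np.pi-.211]))
c=cal("wrist"); im=robot.read_camera("wrist"); cv2.imwrite("pics/w1.png",im[:,:,::-1]); np.savez("w1.npz",im=im,K=c[0],d=c[1],t=c[2],R=c[3])
for r in robot.recognise("module","wrist")[:3]: print(r)
```

```text
shift [0.05 0.24 0.01] turn [ 0.02  0.04 -0.03]
{'centre': [0.5834, -0.2048, 0.0217], 'p': 0.62}
{'centre': [0.6618, -0.4084, 0.0204], 'p': 0.62}
```

View pics/w1.png

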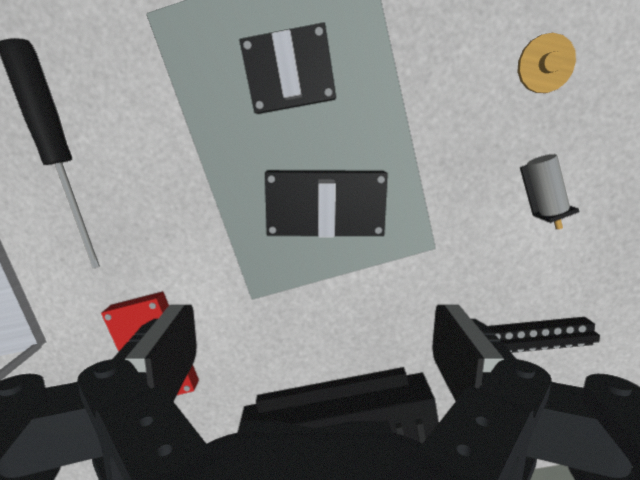

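Wrist view: long black module at (326,203), short one at (287,67), red decoy at (150,340), so the choice is confirmed. Next I refine its pose.

Run:
```python
from h import *
z=np.load("w1.npz"); c=(z["K"],z["d"],z["t"],z["R"]); im=z["im"]
x0,y0=250,155
crop=im[y0:y0+100,x0:x0+155]; cv2.imwrite("pics/w1c.png",cv2.resize(crop,None,fx=5,fy=5,interpolation=cv2.INTER_CUBIC)[:,:,::-1])
gr=crop.mean(2)
rib=(gr>140); n,l,s,ce=cv2.connectedComponentsWithStats(rib.astype(np.uint8)); 
print(s,ce.round(1))
i=1+np.argmax(s[1:,4]); ys,xs=np.nonzero(l==i)
rc=cv2.minAreaRect(np.c_[xs,ys].astype(np.float32)); print(rc)
w=unproj(c,cv2.boxPoints(rc)+[x0,y0],[0,0,1],[0,0,.049]); print(w.round(4),w.mean(0).round(4),np.linalg.norm(np.roll(w,-1,0)-w,axis=1))
dark=(gr<75); dark=cv2.morphologyEx(dark.astype(np.uint8),cv2.MORPH_CLOSE,np.ones((25,25))); ys,xs=np.nonzero(dark)
rc=cv2.minAreaRect(np.c_[xs,ys].astype(np.float32)); print(rc)
w=unproj(c,cv2.boxPoints(rc)+[x0,y0],[0,0,1],[0,0,.023]); print(w.round(4),w.mean(0).round(4),np.linalg.norm(np.roll(w,-1,0)-w,axis=1)); e=w[1]-w[0]; print(np.degrees(np.arctan2(e[1],e[0])))
```

```text
[[   0    2  139   98 8121]
 [   0    0  155  100 7266]
 [  19   22    5    5   21]
 [ 129   22    5    5   20]
 [   0   72    1    1    1]
 [  20   73    5    4   17]
 [ 126   73    5    5   19]
 [   0   75    1    1    1]
 [   1   82    2    3    3]
 [   5   82    2    1    2]
 [   4   84    1    2    2]
 [   0   86    2    2    2]
 [   5   91    2    3    3]
 [  11   93    2    1    2]
 [  14   93    1    1    1]
 [   1   95    7    5   10]
 [  12   95    3    2    3]
 [   9   97    2    2    2]
 [   2   98    2    2    2]
 [  14   99    2    1    2]] [[ 69.7  48.7]
 [ 85.6  50.2]
 [ 20.9  23.8]
 [130.8  24.2]
 [  0.   72. ]
 [ 22.1  74.6]
 [128.   75. ]
 [  0.   75. ]
 [  1.3  83. ]
 [  5.5  82. ]
 [  4.   84.5]
 [  0.5  86.5]
 [  5.3  92. ]
 [ 11.5  93. ]
 [ 14.   93. ]
 [  4.1  96.5]
 [ 13.   95.7]
 [  9.5  97.5]
 [  2.5  98.5]
 [ 14.5  99. ]]
((77.0, 49.5), (99.0, 154.0), 90.0)
[[ 0.5282 -0.2556  0.049 ]
 [ 0.5547 -0.1348  0.049 ]
 [ 0.6374 -0.1476  0.049 ]
 [ 0.6089 -0.277   0.049 ]] [ 0.5823 -0.2037  0.049 ] [0.12360809 0.08364687 0.13252862 0.08349763]
((75.49999237060547, 47.49999237060547), (120.99998474121094, 64.99998474121094), -0.0)
[[ 0.6015 -0.2649  0.023 ]
 [ 0.5443 -0.2504  0.023 ]
 [ 0.567  -0.1469  0.023 ]
 [ 0.6252 -0.1566  0.023 ]] [ 0.5845 -0.2047  0.023 ] [0.05896077 0.10593378 0.05903892 0.11088602]
165.7068864515133
```

View pics/w1c.png

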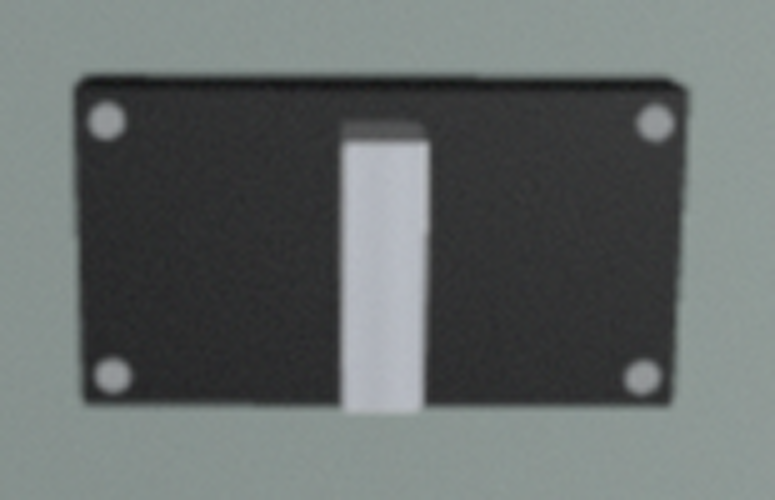

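Run:
```python
from h import *
z=np.load("w1.npz"); c=(z["K"],z["d"],z["t"],z["R"])
px=lambda L:(np.array(L)+.5)/5-.5+[250,155]
# image right = tool y? compute correspondences: image left-right ~ module y
top=px([[76,90],[688,90],[672,404],[85,404]]); rib=px([[341,140],[430,141],[424,412],[342,412]]); scr=px([[106,121],[655,123],[642,378],[113,377]])
w=unproj(c,top,[0,0,1],[0,0,.023]);print(w.round(4))
a=np.array([[-1,-1],[-1,1],[1,1],[1,-1]])
M=np.r_[np.c_[a*[.029,.054],np.full(4,.02)],np.c_[a*[.023,.007],np.full(4,.046)]]; U=np.r_[top,rib,scr]
def f(v):
    P=np.r_[M,np.c_[a*[v[3],v[4]],np.full(4,.02)]]
    return (proj(c,R.from_euler('z',v[2]).apply(P)+[v[0],v[1],.003])-U).ravel()
s=least_squares(f,[.585,-.204,-.21,.023,.049]); print(s.x.round(4),s.fun.round(1))
```

```text
[[ 0.5465 -0.2511  0.023 ]
 [ 0.5695 -0.1462  0.023 ]
 [ 0.6252 -0.1585  0.023 ]
 [ 0.6021 -0.2636  0.023 ]]
[ 0.5858 -0.205  -0.2174  0.0232  0.0483] [-0.6 -0.6  0.2 -0.4  0.1  0.6 -0.3  0.5  0.4  0.4 -0.3  0.2  0.   0.2
 -0.1  0.2  0.1 -0.1  0.  -0.4  0.2 -0.3  0.1 -0.2]
```

Run:
```python
from h import *
delta([.5858,-.205,.037],R.from_euler('xyz',[np.pi,0,np.pi-.2174]))
```

```text
shift [0.05 0.15 3.53] turn [0.02 0.04 0.03]
```

>>> {"method": "jog_arm", "body": {"motion": [[[0.02,0.04,0.03],[0.05,0.15,0.8],1],[[0,0,0],[0,0,0.8],1],[[0,0,0],[0,0,0.8],1],[[0,0,0],[0,0,0.4],1],[[0,0,0],[0,0,0],1]]}}

```text
time: 3.75
tool_pos: [0.5841, -0.1987, 0.073]
tcp_rot: [-3.142, 0.003, 2.929]
force: [-0.4, 0.2, 0.0]
grip_width: 0.0854
```

Run:
```python
from h import *
print(tcp()[0]);delta([.5858,-.205,.037],R.from_euler('xyz',[np.pi,0,np.pi-.2174]))
```

```text
[ 0.58405753 -0.19872175  0.0730394 ]
shift [-0.06 -0.12  0.72] turn [-0.    0.02  0.03]
```

>>> {"method": "jog_arm", "body": {"motion": [[[0,0,0],[-0.06,-0.12,0.4],1],[[0,0,0],[0,0,0.2],1],[[0,0,0],[0,0,0],1],[[0,0,0],[0,0,0],1]]}}

```text
time: 4.25
tool_pos: [0.5875, -0.2037, 0.0477]
tcp_rot: [-3.14, 0.009, 2.932]
force: [-0.1, 0.3, 0.4]
grip_width: 0.0853
```

Run:
```python
from h import *
print(tcp()[0]);delta([.5858,-.205,.037],R.from_euler('xyz',[np.pi,0,np.pi-.2174]))
im=robot.read_camera("wrist"); cv2.imwrite("pics/w2.png",im[:,:,::-1]);
print(tcp()[0]);print(tcp()[0])
```

```text
[ 0.58751318 -0.20369753  0.04774693]
shift [ 0.03 -0.03  0.21] turn [-0.01  0.06  0.05]
[ 0.58753625 -0.20372901  0.04775008]
[ 0.58753625 -0.20372901  0.04775008]
```

View pics/w2.png

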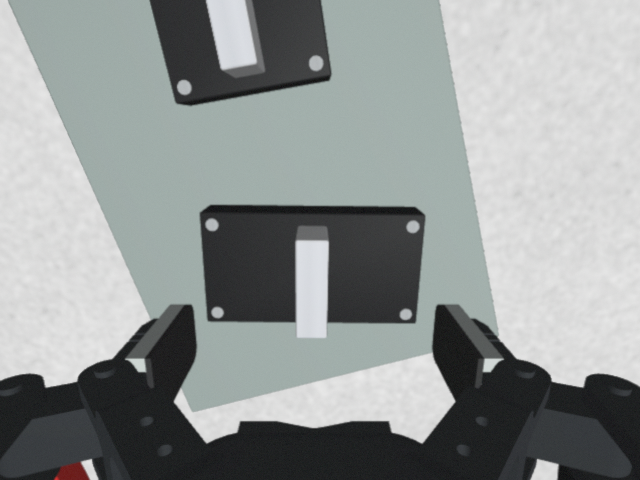

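The jaws (195 and 433) straddle the rib at 312 and everything is square. I'll descend and close.

>>> {"method": "jog_arm", "body": {"motion": [[[0,0.05,0.05],[0.03,-0.03,0.18],1],[[0,0,0],[0,0,0],1],[[0,0,0],[0,0,0],1]]}}

```text
time: 4.68
tool_pos: [0.586, -0.2051, 0.0389]
tcp_rot: [-3.14, 0.002, 2.924]
force: [-0.2, -0.7, 0.1]
grip_width: 0.0855
```

Run:
```python
from h import *
print(tcp()[0]);delta([.5858,-.205,.037],R.from_euler('xyz',[np.pi,0,np.pi-.2174]))
```

```text
[ 0.58596553 -0.20509196  0.03893757]
shift [0.   0.   0.04] turn [-0.01  0.02 -0.  ]
```

>>> {"method": "jog_arm", "body": {"motion": [[[0,0,0],[0,0,0.02],0],[[0,0,0],[0,0,0],0],[[0,0,0],[0,0,0],0],[[0,0,0],[0,0,0],0],[[0,0,0],[0,0,0],0],[[0,0,0],[0,0,0],0],[[0,0,0],[0,0,0],0],[[0,0,0],[0,0,0],0]], "squeeze": 60}}

```text
time: 5.68
tool_pos: [0.5861, -0.2052, 0.038]
tcp_rot: [-3.14, 0.003, 2.924]
force: [-0.4, -0.1, -0.1]
grip_width: -0.0002
```

Run:
```python
from h import *
im=robot.read_camera("wrist"); cv2.imwrite("pics/w3.png",im[:,:,::-1]);print(robot.get_obs()["grip_width"])
im=robot.read_camera("scene"); cv2.imwrite("pics/s3.png",cv2.resize(im[200:360,160:360],None,fx=4,fy=3.75)[:,:,::-1])
```

```text
7.753071836186755e-05
```

View pics/w3.png

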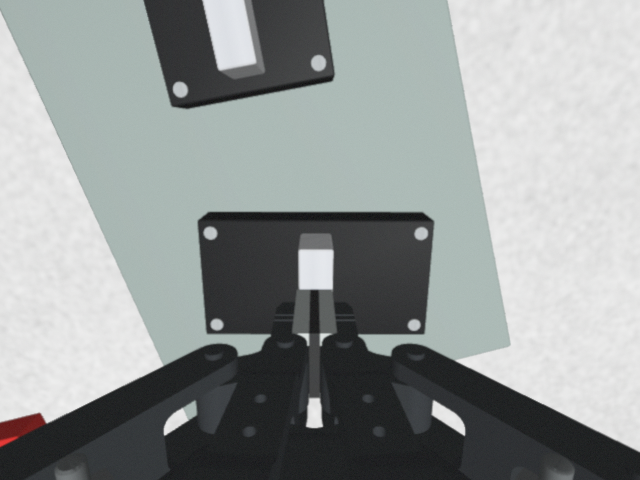

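View pics/s3.png

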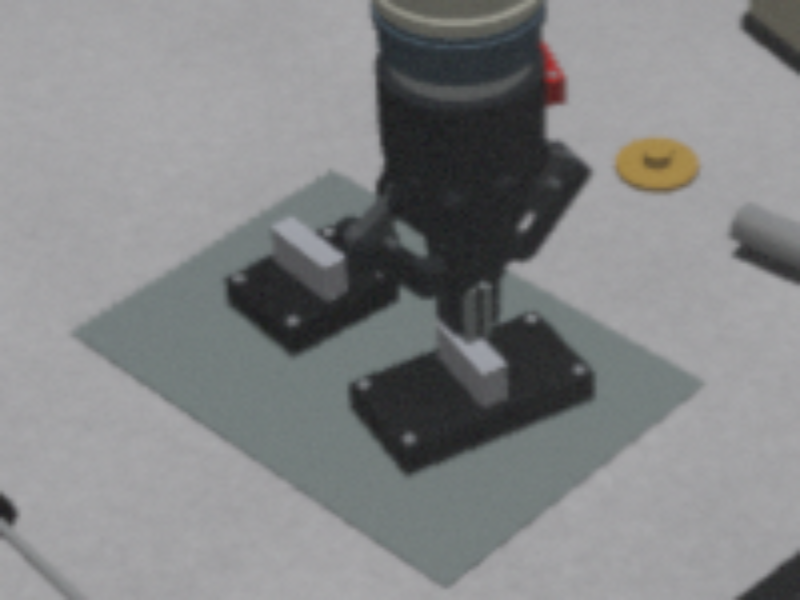

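Run:
```python
import cv2
a=cv2.imread("pics/w3.png"); cv2.imwrite("pics/w3c.png",cv2.convertScaleAbs(cv2.resize(a[200:440,180:460],None,fx=2.5,fy=2.5,interpolation=cv2.INTER_CUBIC),alpha=1.8,beta=30))
```

```text
(no output)
```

View pics/w3c.png

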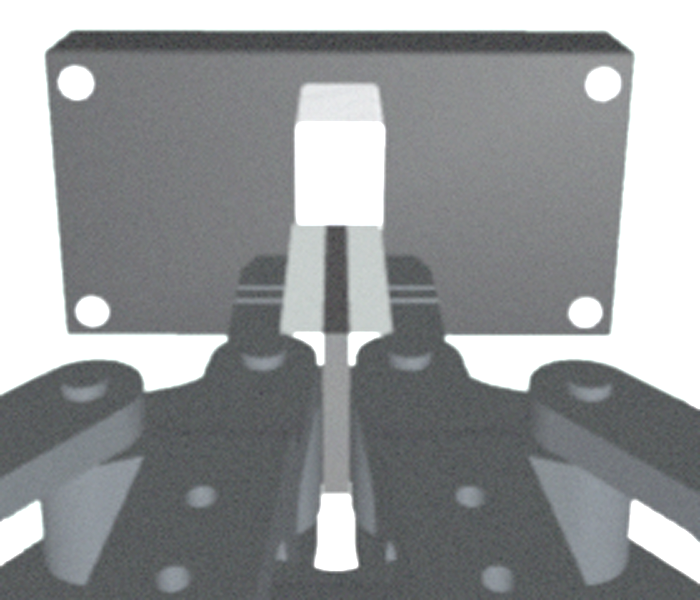

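Run:
```python
from h import *
c=cal("wrist"); p,Rt,o=tcp()
print("cam rel tool",Rt.inv().apply(c[2]-p), Rt.inv().as_matrix()@c[3])
print("tip",proj(c,p+Rt.apply([[0,0,.011],[.011,0,.011],[-.011,0,.011],[0,0,-.011]])))
a=np.array([[-1,-1],[-1,1],[1,1],[1,-1]])
M=np.r_[np.c_[a*[.029,.054],np.full(4,.02)],np.c_[a*[.023,.007],np.full(4,.046)]]
print(proj(c,R.from_euler('z',-.2174).apply(M)+[.5858,-.205,.003]).round())
```

```text
cam rel tool [ 0.06951306 -0.00039079 -0.16370707] [[-5.35507904e-05 -9.62607764e-01 -2.70899038e-01]
 [ 9.99999901e-01  6.79248221e-05 -4.39040858e-04]
 [ 4.41024908e-04 -2.70899035e-01  9.62607666e-01]]
tip [[315.01821997 282.86067539]
 [315.03319204 260.57851908]
 [315.00374533 304.44748852]
 [315.12343577 302.54101373]]
[[198. 220.]
 [433. 220.]
 [424. 334.]
 [207. 334.]
 [298. 249.]
 [333. 249.]
 [332. 351.]
 [299. 351.]]
```

Run:
```python
from h import *
c=cal("scene"); p,Rt,o=tcp()
for z in (.011,0,-.01,-.02,-.03): print(z,(proj(c,p+Rt.apply([0,0,z]))-[160,200])*[4,3.75])
```

```text
0.011 [[467.56661911 370.65656102]]
0 [[467.05055524 355.61895463]]
-0.01 [[466.578516   341.78348825]]
-0.02 [[466.10373731 327.78880643]]
-0.03 [[465.62623397 313.63280346]]
```

The fingers shut above the rib. Both the wrist and scene views put the fingertips about 20 mm behind the TCP, not 11 mm ahead of it. I'll touch the rib top gently to calibrate the offset.

>>> {"method": "jog_arm", "body": {"motion": [[[0,0,0],[0,0,0.04],0],[[0,0,0],[0,0,0],0]], "squeeze": 60}}

```text
time: 6.02
tool_pos: [0.5861, -0.2052, 0.0359]
tcp_rot: [-3.14, 0.003, 2.924]
force: [0.2, 0.4, -0.4]
grip_width: -0.0001
```

>>> {"method": "jog_arm", "body": {"motion": [[[0,0,0],[0,0,0.06],0],[[0,0,0],[0,0,0],0]]}}

```text
time: 6.28
tool_pos: [0.586, -0.2051, 0.0325]
tcp_rot: [-3.14, 0.002, 2.924]
force: [-0.3, -0.7, 0.3]
grip_width: 0.0
```

>>> {"method": "jog_arm", "body": {"motion": [[[0,0,0],[0,0,0.06],0],[[0,0,0],[0,0,0],0]]}}

```text
time: 6.52
tool_pos: [0.5863, -0.2053, 0.03]
tcp_rot: [-3.14, 0.004, 2.924]
force: [-1.2, 0.6, 3.1]
grip_width: -0.0001
```

Contact gives tip = TCP z + 18.5 mm. I'll back off, open, and go down to TCP z ≈ 0.009.

>>> {"method": "jog_arm", "body": {"motion": [[[0,0,0],[0,0,-0.5],1],[[0,0,0],[0,0,0],1],[[0,0,0],[0,0,0],1],[[0,0,0],[0,0,0],1],[[0,0,0],[0,0,0],1],[[0,0,0],[0,0,0],1]]}}

```text
time: 7.28
tool_pos: [0.5851, -0.2047, 0.0527]
tcp_rot: [-3.141, -0.0, 2.924]
force: [0.3, 0.7, -0.0]
grip_width: 0.0855
```

Run:
```python
from h import *
print(tcp()[0], tcp()[2]["grip_width"]);delta([.5858,-.205,.009],R.from_euler('xyz',[np.pi,0,np.pi-.2174]))
```

```text
[ 0.5851063  -0.20471518  0.0527287 ] 0.08550235167779302
shift [-0.01 -0.    0.87] turn [-0.01 -0.   -0.  ]
```

>>> {"method": "jog_arm", "body": {"motion": [[[0,0,0],[0,0,0.5],1],[[0,0,0],[0,0,0.3],1],[[0,0,0],[0,0,0],1]]}}

```text
time: 7.65
tool_pos: [0.5852, -0.2048, 0.0116]
tcp_rot: [-3.141, 0.0, 2.924]
force: [0.0, 0.2, 0.1]
grip_width: 0.0854
```

Run:
```python
from h import *
print(tcp()[0], tcp()[2]["grip_width"]);delta([.5858,-.205,.009],R.from_euler('xyz',[np.pi,0,np.pi-.2174]))
```

```text
[ 0.58522696 -0.2048063   0.01163095] 0.08542713180848506
shift [-0.01 -0.    0.05] turn [-0.01  0.   -0.  ]
```

>>> {"method": "jog_arm", "body": {"motion": [[[0,0,0],[0,0,0.04],0],[[0,0,0],[0,0,0],0],[[0,0,0],[0,0,0],0],[[0,0,0],[0,0,0],0],[[0,0,0],[0,0,0],0],[[0,0,0],[0,0,0],0],[[0,0,0],[0,0,0],0]], "squeeze": 60}}

```text
time: 8.52
tool_pos: [0.5862, -0.2053, 0.0116]
tcp_rot: [-3.14, 0.003, 2.924]
force: [-0.5, -0.4, 1.0]
grip_width: 0.0129
```

>>> {"method": "jog_arm", "body": {"motion": [[[0,0,0],[0,0,-0.3],0],[[0,0,0],[0,0,-0.8],0],[[0,0,0],[0,0,-0.9],0],[[0,0,0],[0,0,-0.9],0],[[0,0,0],[0,0,-0.9],0],[[0,0,0],[0,0,0],0],[[0,0,0],[0,0,0],0]]}}

```text
time: 9.4
tool_pos: [0.5845, -0.2041, 0.2113]
tcp_rot: [-3.14, 0.002, 2.924]
force: [-0.9, 0.4, -2.3]
grip_width: 0.0123
```

Run:
```python
from h import *
p,Rt,o=tcp();print(p,Rt.as_euler('xyz'),o["grip_width"],o["force"])
c=cal("wrist"); im=robot.read_camera("wrist"); cv2.imwrite("pics/w4.png",im[:,:,::-1]); np.savez("w4.npz",im=im,K=c[0],d=c[1],t=c[2],R=c[3],p=p,Rt=Rt.as_matrix())
```

```text
[ 0.58452562 -0.20414405  0.21126831] [-3.14010536e+00  2.25802528e-03  2.92395441e+00] 0.012344486371665691 [-0.90911196  0.39113338 -2.29920558]
```

View pics/w4.png

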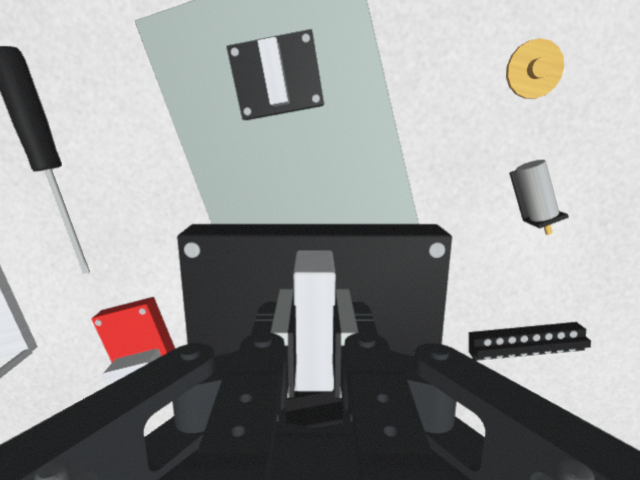

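The module is held. I fit its pose in the tool frame from this view.

Run:
```python
import cv2
a=cv2.imread("pics/w4.png"); cv2.imwrite("pics/w4c.png",cv2.convertScaleAbs(cv2.resize(a[215:405,170:460],None,fx=2.7,fy=2.7,interpolation=cv2.INTER_CUBIC),alpha=1.5,beta=20))
```

```text
(no output)
```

View pics/w4c.png

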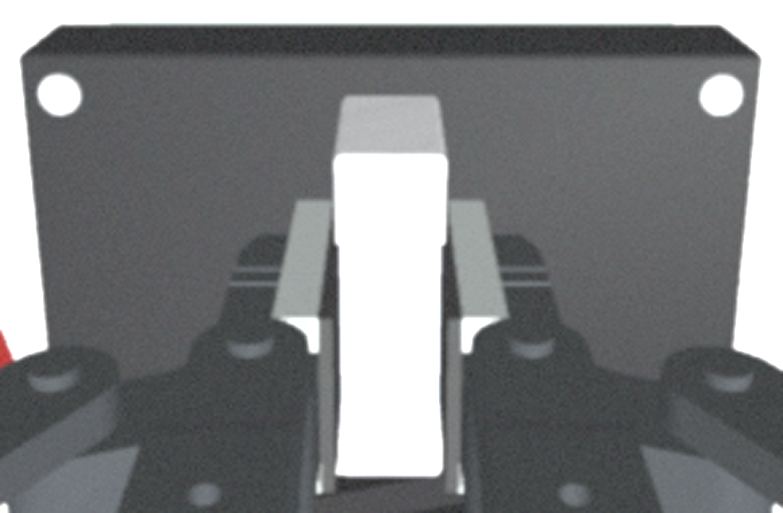

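Run:
```python
from h import *
z=np.load("w4.npz"); c=(z["K"],z["d"],z["t"],z["R"]);p=z["p"];Rt=R.from_matrix(z["Rt"])
U=(np.array([[22,60],[760,60],[62,26],[722,26],[60,95],[721,95],[334,154],[447,154],[342,96],[438,96],[336,477],[443,477]])+.5)/2.7-.5+[170,215]
M=[]
for x,y,zz in [(-.029,.054,.02),(-.029,.054,0),(-.0232,.0483,.02),(-.023,.007,.046),(-.023,.007,.02),(.023,.007,.046)]: M+=[(x,-y,zz),(x,y,zz)]
M=np.array(M)
def f(v):
    Rm=Rt*R.from_rotvec(v[3:])*R.from_euler('y',np.pi)
    return (proj(c,Rm.apply(M)+p+Rt.apply(v[:3]))-U).ravel()
s=least_squares(f,[0,0,0.005,0,0,0],loss='soft_l1'); print(s.x.round(4)); print(s.fun.reshape(-1,2).round(1))
```

```text
[-0.0003 -0.0002  0.0077 -0.0038 -0.0152 -0.0004]
[[-0.5 -1.3]
 [ 0.5 -1.2]
 [-0.1  0.3]
 [-0.3  0.4]
 [ 1.1 -0.1]
 [-0.7  0. ]
 [-0.2  0.2]
 [-0.2  0.2]
 [ 0.4  0. ]
 [ 0.   0.1]
 [ 0.8  0.2]
 [-0.4  0.3]]
```

Run:
```python
from h import *
delta([.60,.218,.212],R.from_euler('xyz',[np.pi,0,np.pi-.19]))
```

```text
shift [ 1.52  8.31 -0.03] turn [-0.01  0.02 -0.18]
```

>>> {"method": "jog_arm", "body": {"motion": [[[0,0,0],[0.08,0.45,0],0],[[0,0,0],[0.17,0.92,0],0],[[0,0,0],[0.17,0.92,0],0],[[0,0,0],[0.17,0.92,0],0],[[0,0,0],[0.17,0.92,0],0],[[0,0,0],[0.17,0.92,0],0],[[0,0,0],[0.17,0.92,0],0],[[0,0,0],[0.17,0.92,0],0],[[0,0,0],[0.17,0.92,0],0],[[0,0,0],[0.08,0.45,0],0],[[0,0,-0.18],[0,0,0],0],[[0,0,0],[0,0,0],0]]}}

```text
time: 10.95
tool_pos: [0.5897, 0.2382, 0.1972]
tcp_rot: [-3.138, -0.023, 2.956]
force: [-0.6, -0.1, -2.1]
grip_width: 0.0127
```

>>> {"method": "jog_arm", "body": {"motion": [[[0,0,0],[0,0,0],0],[[0,0,0],[0,0,0],0]]}}

```text
time: 11.2
tool_pos: [0.5895, 0.2367, 0.1969]
tcp_rot: [-3.137, -0.023, 2.954]
force: [-0.1, 0.8, -2.2]
grip_width: 0.0123
```

Run:
```python
from h import *
p,Rt,o=tcp();print(p,Rt.as_euler('xyz'),o["grip_width"],o["force"])
c=cal("wrist"); im=robot.read_camera("wrist"); cv2.imwrite("pics/w5.png",im[:,:,::-1]); np.savez("w5.npz",im=im,K=c[0],d=c[1],t=c[2],R=c[3],p=p,Rt=Rt.as_matrix())
```

```text
[0.58948061 0.23673309 0.19691102] [-3.13745848 -0.02316947  2.95399831] 0.012320895268840313 [-0.09634084  0.84167206 -2.24104105]
```

View pics/w5.png

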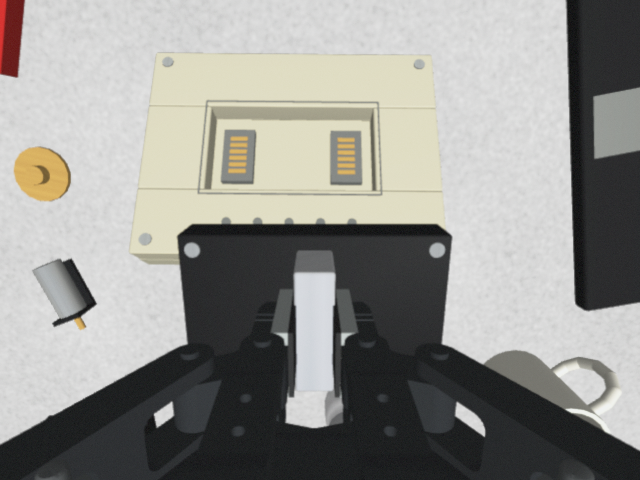

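Run:
```python
import cv2
a=cv2.imread("pics/w5.png"); cv2.imwrite("pics/w5a.png",cv2.resize(a[90:205,190:390],None,fx=4,fy=4,interpolation=cv2.INTER_CUBIC))
cv2.imwrite("pics/w5b.png",cv2.resize(a[40:270,120:450],None,fx=2.4,fy=2.4,interpolation=cv2.INTER_CUBIC))
```

```text
(no output)
```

View pics/w5a.png

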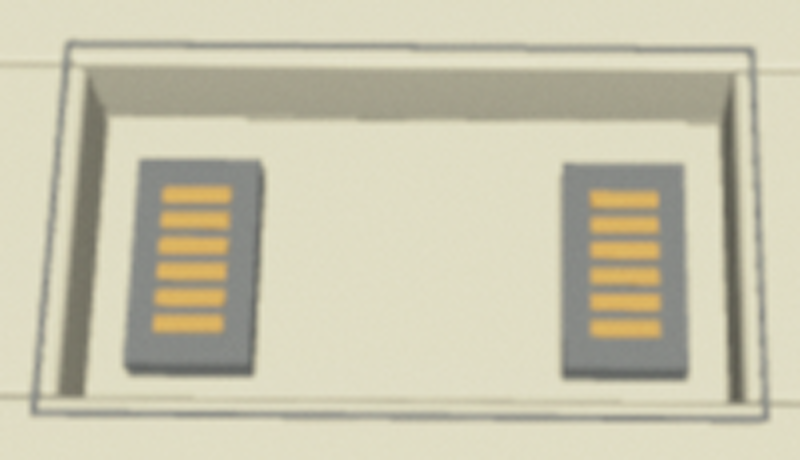

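View pics/w5b.png

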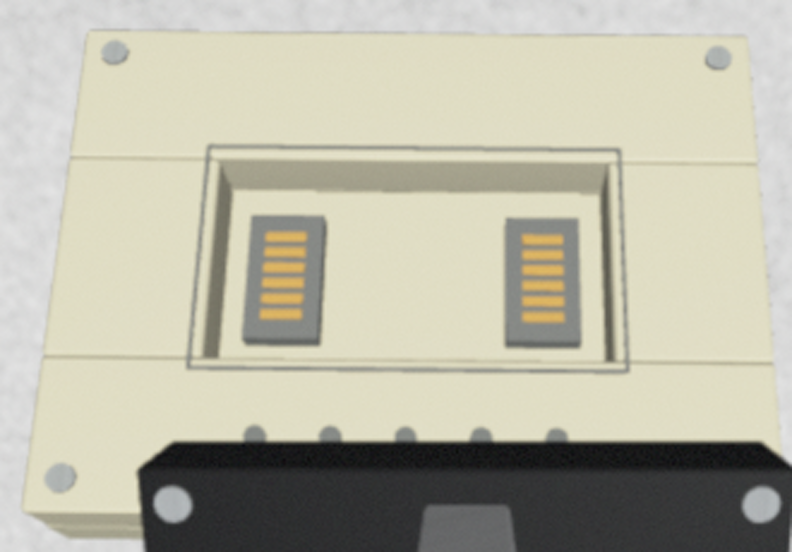

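```bash
cat > dockfit.py <<'E'
from h import *
z=np.load("w5.npz"); c=(z["K"],z["d"],z["t"],z["R"]);p=z["p"];Rt=R.from_matrix(z["Rt"])
A=(np.array([[85,68],[738,73],[745,404],[60,397],[107,117],[720,123]])+.5)/4-.5+[190,90]
B=(np.array([[89,30],[748,36],[22,512]])+.5)/2.4-.5+[120,40]
U=np.r_[A,B]
M=np.array([[-.031,-.056,.018],[-.031,.056,.018],[.031,.056,.018],[.031,-.056,.018],[-.031,-.056,0],[-.031,.056,0],[-.075,-.1,.018],[-.075,.1,.018],[.075,-.1,.018]])
def mk(free,idx):
    def f(v):
        tilt=np.pi/6+(v[4] if free else 0); Rd=R.from_euler('z',v[2])*R.from_euler('y',-tilt)
        return (proj(c,Rd.apply(M[idx]-[0,0,.018])+[v[0],v[1],v[3]])-U[idx]).ravel()
    return f
for free in (0,1):
  for idx in (np.arange(9),np.arange(6)):
    s=least_squares(mk(free,idx),[.53,.23,-.19,.0845,0]); print(s.x.round(4)); print(s.fun.reshape(-1,2).round(1).tolist())
E
python3 dockfit.py
```

```text
[ 0.5269  0.2321 -0.1958  0.0855  0.    ]
[[1.0, -0.8], [-1.2, -0.7], [-0.1, -0.6], [-0.1, -0.4], [1.6, 1.4], [-0.2, 1.2], [-0.9, 0.0], [0.6, -0.2], [-0.7, 0.2]]
[ 0.5269  0.2321 -0.1957  0.0875  0.    ]
[[0.3, -1.1], [-0.8, -1.0], [0.4, -0.2], [-0.9, 0.0], [0.9, 1.3], [0.2, 1.1]]
[ 0.527   0.232  -0.1967  0.0852 -0.0074]
[[1.0, -0.9], [-1.3, -0.6], [-0.3, -0.3], [0.0, -0.2], [1.5, 1.2], [-0.2, 1.2], [-1.0, -0.4], [0.6, -0.3], [-0.2, 0.3]]
[ 0.5271  0.232  -0.1959  0.0868 -0.0215]
[[0.3, -1.2], [-0.8, -1.1], [-0.0, 0.4], [-0.4, 0.6], [0.9, 0.7], [0.1, 0.5]]
```

```bash
cat > tgt.py <<'E'
from h import *
import sys
PC=np.array([.527,.232,.0848]); YAW=-.196
Rd=R.from_euler('z',YAW)*R.from_euler('y',-np.pi/6)
DO=PC-Rd.apply([0,0,.018]); RT=Rd*R.from_euler('y',np.pi)
def go(h,dx=0,dy=0,off=.008): return DO+Rd.apply([dx,dy,h+off])
def dockframe():
    p,Rt,o=tcp(); return Rd.inv().apply(p-DO)
if __name__=="__main__":
    h=float(sys.argv[1]); p,Rt,o=tcp(); s,r=delta(go(h),RT)
    print("tcp",p.round(4),"target",go(h).round(4),"shift in target frame",np.round(RT.inv().apply(go(h)-p)/.05,2),"force",np.round(o["force"],1),"in dock",np.round(Rd.inv().apply(np.array(o["force"])),1),"dockpos",np.round(dockframe(),4),"w",o["grip_width"])
E
python3 tgt.py .08
```

```text
shift [ 1.89 -0.32  1.08] turn [-0.01 -3.64  0.06]
tcp [0.5895 0.2367 0.1969] target [0.4927 0.2388 0.1454] shift in target frame [ 2.17 -0.34 -0.06] force [-0.6  0.2 -2.7] in dock [-1.9  0.1 -2. ] dockpos [0.1084 0.0168 0.0849] w 0.012390535601965513
```

>>> {"method": "jog_arm", "body": {"motion": [[[0,-0.7,0],[0,0,-0.2],0],[[0,-0.75,0],[0,0,0],0],[[0,-0.75,0],[0,0,0],0],[[0,-0.75,0],[0,0,0],0],[[0,-0.65,0],[0,0,0],0],[[0,0,0],[0,0,0],0],[[0,0,0],[0,0,0],0]]}}

```text
time: 12.12
tool_pos: [0.5905, 0.2323, 0.2081]
tcp_rot: [-3.139, 0.531, 2.948]
force: [-0.3, 0.2, -0.8]
grip_width: 0.0126
```

```bash
python3 tgt.py .08
```

```text
shift [ 2.31 -0.25  0.1 ] turn [-0.01  0.05  0.01]
tcp [0.5905 0.2323 0.2081] target [0.4927 0.2388 0.1454] shift in target frame [ 2.31 -0.25  0.11] force [-0.3  0.2 -0.8] in dock [-0.7  0.2 -0.5] dockpos [0.1155 0.0127 0.0937] w 0.012582002846741281
```

>>> {"method": "jog_arm", "body": {"motion": [[[0,0.05,0],[0.5,-0.06,0],0],[[0,0,0],[0.6,-0.06,0],0],[[0,0,0],[0.6,-0.06,0],0],[[0,0,0],[0.5,-0.06,0],0],[[0,0,0],[0,0,0],0],[[0,0,0],[0,0,0],0]]}}

```text
time: 12.88
tool_pos: [0.4994, 0.2389, 0.1542]
tcp_rot: [3.141, 0.518, 2.941]
force: [-0.0, -0.2, -1.6]
grip_width: 0.0126
```

```bash
python3 tgt.py .045
python3 - <<'E'
from h import *
p,Rt,o=tcp()
for n in("wrist","scene","top"):
  c=cal(n); im=robot.read_camera(n); np.savez(n+"6.npz",im=im,K=c[0],d=c[1],t=c[2],R=c[3],p=p,Rt=Rt.as_matrix())
  if n=="scene": im=cv2.resize(im[130:260,330:470],None,fx=4.6,fy=4.6,interpolation=cv2.INTER_CUBIC)
  cv2.imwrite(f"pics/{n}6.png",im[:,:,::-1])
E
```

```text
shift [ 0.2  -0.03  0.79] turn [-0.02 -0.04 -0.03]
tcp [0.4994 0.2389 0.1542] target [0.5098 0.2354 0.1151] shift in target frame [ 0.2  -0.03  0.79] force [-0.  -0.2 -1.6] in dock [-0.8 -0.2 -1.4] dockpos [0.0101 0.0014 0.0923] w 0.012645662946467925
```

View pics/wrist6.png

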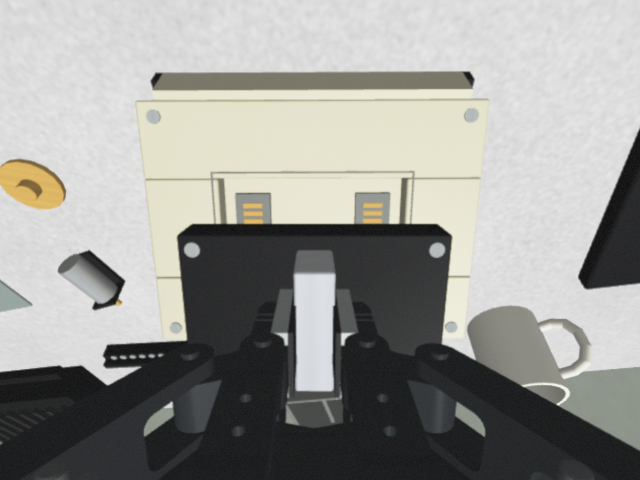

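View pics/scene6.png

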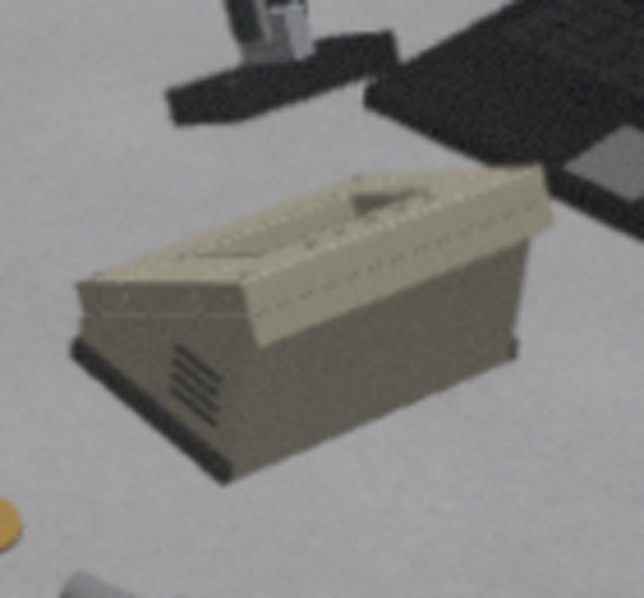

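Run:
```python
import cv2
a=cv2.imread("pics/wrist6.png"); cv2.imwrite("pics/w6a.png",cv2.convertScaleAbs(cv2.resize(a[90:345,130:495],None,fx=2.15,fy=2.15,interpolation=cv2.INTER_CUBIC),alpha=.95,beta=0))
cv2.imwrite("pics/w6b.png",cv2.resize(a[160:240,200:425],None,fx=3.5,fy=3.5,interpolation=cv2.INTER_CUBIC))
```

```text
(no output)
```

View pics/w6a.png

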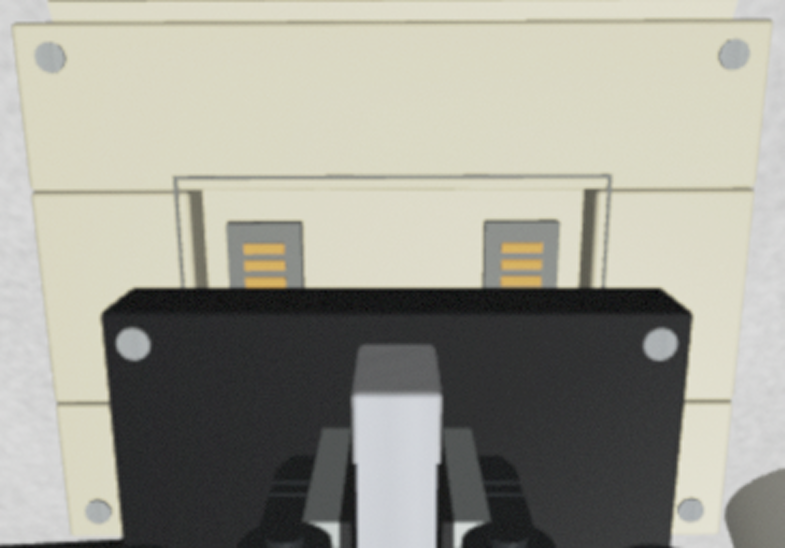

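View pics/w6b.png

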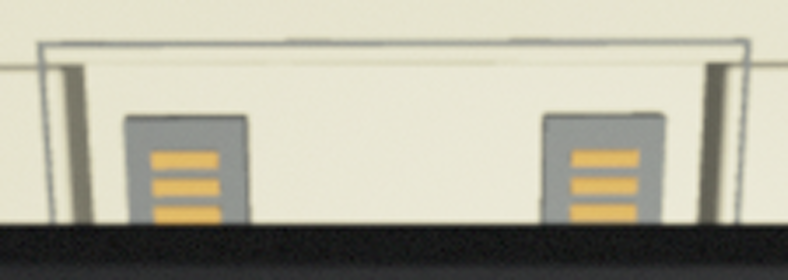

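Run:
```python
from h import *
from tgt import *
z=np.load("wrist6.npz"); c=(z["K"],z["d"],z["t"],z["R"]);p=z["p"];Rt=R.from_matrix(z["Rt"])
A=(np.array([[13,24],[771,20],[34,192],[754,188],[58,403],[731,401]])+.5)/2.15-.5+[130,90]
B=(np.array([[65,66],[725,63]])+.5)/3.5-.5+[200,160]
U=np.r_[A,B]
M=np.array([[-.075,-.1,0],[-.075,.1,0],[-.031,-.1,0],[-.031,.1,0],[.031,-.1,0],[.031,.1,0],[-.031,-.056,0],[-.031,.056,0]])
def f(v):
    R1=R.from_euler('z',v[3])*R.from_euler('y',-np.pi/6-v[4])*R.from_euler('x',v[5])
    return (proj(c,R1.apply(M)+v[:3])-U).ravel()
s=least_squares(f,[.527,.232,.085,-.196,0,0]); print(s.x.round(4)); print(s.fun.reshape(-1,2).round(1).tolist())
g=lambda v:f(np.r_[v[:2],.0845,v[2],0,0])
s2=least_squares(g,[.527,.232,-.196]);print(s2.x.round(4),s2.fun.reshape(-1,2).round(1).tolist())
for v in (s.x,np.r_[s2.x[:2],.0845,s2.x[2],0,0]):
    R1=R.from_euler('z',v[3])*R.from_euler('y',-np.pi/6-v[4])*R.from_euler('x',v[5]); o=v[:3]-R1.apply([0,0,.018])
    mo=p+Rt.apply([-.0003,-.0002,.0077]); print("module in dock",R1.inv().apply(mo-o).round(4), "rot err", (R1.inv()*Rt*R.from_euler('y',np.pi)).as_rotvec().round(3))
```

```text
[ 0.5279  0.2317  0.0844 -0.1949  0.0041  0.0007]
[[0.2, 0.3], [0.2, 0.1], [-0.5, -0.0], [-0.0, 0.3], [-0.4, -0.4], [0.5, -0.6], [0.4, 0.2], [-0.5, 0.2]]
[ 0.5279  0.2318 -0.1949] [[-0.1, 0.2], [0.5, 0.1], [-0.6, 0.1], [0.1, 0.3], [-0.4, -0.4], [0.5, -0.6], [0.4, 0.3], [-0.4, 0.3]]
module in dock [0.0099 0.0013 0.0854] rot err [-0.003  0.01  -0.005]
module in dock [0.0096 0.0012 0.0853] rot err [-0.003  0.006 -0.005]
```

```bash
sed -i 's/^PC=.*/PC=np.array([.5278,.2318,.0845]); YAW=-.195/' tgt.py; python3 tgt.py .03
```

```text
shift [ 0.17 -0.02  1.1 ] turn [-0.02 -0.04 -0.03]
tcp [0.4989 0.2386 0.1538] target [0.518  0.2337 0.1018] shift in target frame [ 0.18 -0.02  1.1 ] force [-0.2  0.3 -2.4] in dock [-1.5  0.2 -2. ] dockpos [0.009  0.0011 0.0928] w 0.012456073535637402
```

>>> {"method": "jog_arm", "body": {"motion": [[[-0.02,-0.04,-0.03],[0.18,-0.02,0.3],0],[[0,0,0],[0,0,0.4],0],[[0,0,0],[0,0,0.35],0],[[0,0,0],[0,0,0],0],[[0,0,0],[0,0,0],0]]}}

```text
time: 13.65
tool_pos: [0.5206, 0.2342, 0.105]
tcp_rot: [3.139, 0.526, 2.943]
force: [0.5, -0.5, -2.4]
grip_width: 0.0127
```

```bash
python3 tgt.py .02
```

```text
shift [ 0.08 -0.02  0.23] turn [ 0.01  0.02 -0.02]
tcp [0.5206 0.2342 0.105 ] target [0.5229 0.2328 0.0932] shift in target frame [ 0.07 -0.02  0.23] force [ 0.5 -0.5 -2.4] in dock [-0.7 -0.4 -2.4] dockpos [0.0037 0.0009 0.0395] w 0.012718998991110283
```

>>> {"method": "jog_arm", "body": {"motion": [[[0.01,0.02,-0.02],[0.08,-0.02,0.06],0],[[0,0,0],[0,0,0],0],[[0,0,0],[0,0,0],0]]}}

```text
time: 14.02
tool_pos: [0.5186, 0.234, 0.1017]
tcp_rot: [3.141, 0.525, 2.946]
force: [-0.0, -0.7, -2.1]
grip_width: 0.0126
```

```bash
python3 tgt.py .02;  python3 - <<'E'
from h import *
im=robot.read_camera("wrist"); cv2.imwrite("pics/w7.png",im[:,:,::-1])
E
```

```text
shift [ 0.01 -0.01  0.19] turn [ 0.    0.01 -0.  ]
tcp [0.5186 0.234  0.1017] target [0.5229 0.2328 0.0932] shift in target frame [ 0.01 -0.01  0.19] force [-0.  -0.7 -2.1] in dock [-1.  -0.7 -1.9] dockpos [0.0004 0.0004 0.0377] w 0.012607986752195231
```

View pics/w7.png

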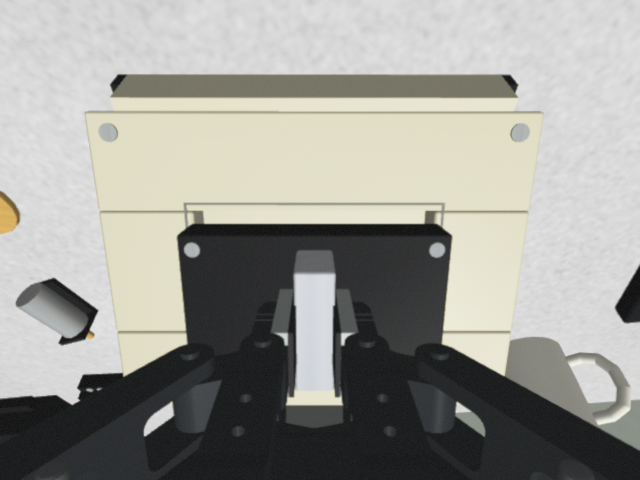

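Module centred over the pocket, square to the seams (211 and 331). Inserting stepwise.

>>> {"method": "jog_arm", "body": {"motion": [[[0,0,0],[0.01,-0.01,0.16],0],[[0,0,0],[0,0,0.1],0],[[0,0,0],[0,0,0],0]]}}

```text
time: 14.45
tool_pos: [0.5248, 0.2322, 0.0893]
tcp_rot: [3.141, 0.525, 2.946]
force: [0.6, 0.9, -3.1]
grip_width: 0.0128
```

```bash
python3 tgt.py .006
```

```text
shift [-0.    0.    0.19] turn [ 0.    0.01 -0.  ]
tcp [0.5248 0.2322 0.0893] target [0.5298 0.2314 0.081 ] shift in target frame [-0.    0.    0.19] force [ 0.6  0.9 -3.1] in dock [-1.2  1.  -2.9] dockpos [-0.0002 -0.0002  0.0237] w 0.012756322725559663
```

No contact with the module about 2 mm inside the rim. Going on carefully.

>>> {"method": "jog_arm", "body": {"motion": [[[0,0,0],[0,0,0.1],0],[[0,0,0],[0,0,0],0]]}}

```text
time: 14.7
tool_pos: [0.5274, 0.2317, 0.0845]
tcp_rot: [3.141, 0.524, 2.946]
force: [0.9, 0.2, -1.2]
grip_width: 0.0127
```

>>> {"method": "jog_arm", "body": {"motion": [[[0,0,0],[0,0,0.04],0],[[0,0,0],[0,0,0],0]]}}

```text
time: 14.95
tool_pos: [0.5285, 0.2315, 0.0827]
tcp_rot: [3.141, 0.524, 2.946]
force: [0.2, 1.0, -2.3]
grip_width: 0.0127
```

```bash
python3 tgt.py .006
```

```text
shift [-0.    0.    0.04] turn [ 0.    0.01 -0.  ]
tcp [0.5285 0.2315 0.0827] target [0.5298 0.2314 0.081 ] shift in target frame [-0.    0.    0.04] force [ 0.2  1.  -2.3] in dock [-1.1  1.  -2. ] dockpos [-0.0002 -0.0002  0.0161] w 0.012709299149261243
```

>>> {"method": "jog_arm", "body": {"motion": [[[0,0,0],[0,0,0.03],0],[[0,0,0],[0,0,0],0]]}}

```text
time: 15.2
tool_pos: [0.5293, 0.2314, 0.0815]
tcp_rot: [3.141, 0.525, 2.946]
force: [-0.9, -0.3, -1.5]
grip_width: 0.0126
```

>>> {"method": "jog_arm", "body": {"motion": [[[0,0,0],[0,0,0.02],0],[[0,0,0],[0,0,0],0]]}}

```text
time: 15.45
tool_pos: [0.5298, 0.2314, 0.0809]
tcp_rot: [3.14, 0.525, 2.946]
force: [-0.5, 0.4, -1.2]
grip_width: 0.0127
```

```bash
python3 tgt.py .006
```

```text
shift [-0.  0. -0.] turn [ 0.01  0.01 -0.  ]
tcp [0.5298 0.2314 0.0809] target [0.5298 0.2314 0.081 ] shift in target frame [-0.  0. -0.] force [-0.5  0.4 -1.2] in dock [-1.1  0.3 -0.7] dockpos [-0.     -0.      0.0138] w 0.012664163377008663
```

At h ≈ 6 mm the load is coming off. I'll release here.

>>> {"method": "jog_arm", "body": {"motion": [[[0,0,0],[0,0,0],0.5],[[0,0,0],[0,0,0],0.5],[[0,0,0],[0,0,0],0.5],[[0,0,0],[0,0,0],0.5]]}}

```text
time: 15.95
tool_pos: [0.5308, 0.2316, 0.0818]
tcp_rot: [3.139, 0.527, 2.945]
force: [0.3, -0.9, 0.8]
grip_width: 0.0431
```

```bash
python3 tgt.py .006;  python3 - <<'E'
from h import *
for n in ("wrist","top"):
  im=robot.read_camera(n); cv2.imwrite(f"pics/{n}8.png",im[:,:,::-1])
E
```

```text
shift [ 0.02 -0.01  0.  ] turn [ 0.01  0.02 -0.01]
tcp [0.5308 0.2316 0.0818] target [0.5298 0.2314 0.081 ] shift in target frame [ 0.02 -0.01  0.  ] force [ 0.3 -0.9  0.8] in dock [ 0.8 -0.8  0.4] dockpos [0.0012 0.0004 0.0142] w 0.043087734088638065
```

View pics/wrist8.png

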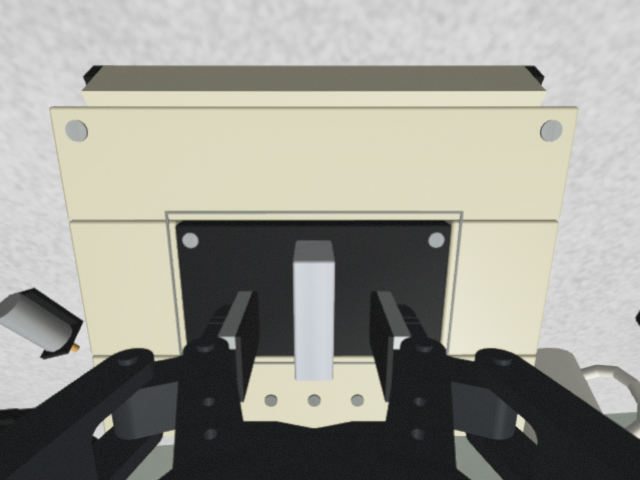

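Module seen in the pocket (rim 167–463 × 212–360), fingers clear of the rib. I'll retract, close and press.

>>> {"method": "jog_arm", "body": {"motion": [[[0,0,0],[0,0,0],0.6],[[0,0,0],[0,0,-0.6],0.6],[[0,0,0],[0,0,-0.7],0.6],[[0,0,0],[0,0,0],0],[[0,0,0],[0,0,0],0],[[0,0,0],[0,0,0],0],[[0,0,0],[0,0,0],0],[[0,0,0],[0,0,0],0]]}}

```text
time: 17.05
tool_pos: [0.4978, 0.237, 0.1359]
tcp_rot: [-3.14, 0.523, 2.946]
force: [0.8, 0.4, 0.4]
grip_width: -0.0001
```

```bash
python3 tgt.py .06;  python3 - <<'E'
from h import *
for n in ("wrist","top"):
  im=robot.read_camera(n); cv2.imwrite(f"pics/{n}9.png",im[:,:,::-1])
E
```

```text
shift [-0.01  0.02  0.2 ] turn [-0.01 -0.   -0.  ]
tcp [0.4978 0.237  0.1359] target [0.5033 0.2366 0.1278] shift in target frame [-0.01  0.02  0.2 ] force [0.8 0.4 0.4] in dock [ 0.9  0.5 -0. ] dockpos [-0.0007 -0.0008  0.0778] w -6.74995191631245e-05
```

View pics/wrist9.png

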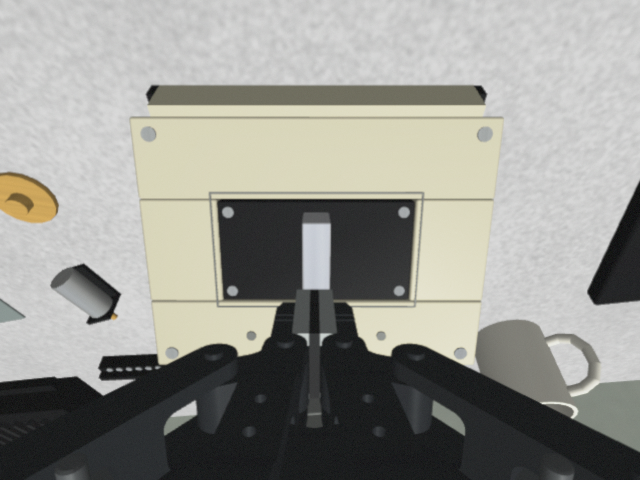

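>>> {"method": "jog_arm", "body": {"motion": [[[0,0,0],[0,0.78,0],0],[[0,0,0],[0,0,0.6],0],[[0,0,0],[0,0,0.6],0],[[0,0,0],[0,0,0],0],[[0,0,0],[0,0,0],0]], "squeeze": 100}}

```text
time: 17.77
tool_pos: [0.5362, 0.2708, 0.084]
tcp_rot: [3.141, 0.525, 2.945]
force: [-0.4, 0.2, -0.2]
grip_width: -0.0004
```

```bash
python3 tgt.py .0
```

```text
shift [ 0.01 -0.8   0.19] turn [-0.    0.01 -0.01]
tcp [0.5362 0.2708 0.084 ] target [0.5327 0.2308 0.0758] shift in target frame [ 0.01 -0.8   0.18] force [-0.4  0.2 -0.2] in dock [-0.4  0.1  0. ] dockpos [0.0003 0.0399 0.0172] w -0.00039120298476728047
```

>>> {"method": "jog_arm", "body": {"motion": [[[0,0,0],[0,0,0.14],0],[[0,0,0],[0,0,0.04],0],[[0,0,0],[0,0,0],0]]}}

```text
time: 18.15
tool_pos: [0.5409, 0.2704, 0.0781]
tcp_rot: [3.139, 0.527, 2.944]
force: [0.1, -0.2, -0.6]
grip_width: 0.0002
```

>>> {"method": "jog_arm", "body": {"motion": [[[0,0,0],[0,0,0.05],0],[[0,0,0],[0,0,0],0]]}}

```text
time: 18.4
tool_pos: [0.5423, 0.2702, 0.0763]
tcp_rot: [3.139, 0.527, 2.944]
force: [-0.9, -0.6, -0.4]
grip_width: -0.0
```

```bash
python3 tgt.py .0
```

```text
shift [ 0.03 -0.81 -0.01] turn [ 0.01  0.03 -0.01]
tcp [0.5423 0.2702 0.0763] target [0.5327 0.2308 0.0758] shift in target frame [ 0.03 -0.81 -0.01] force [-0.9 -0.6 -0.4] in dock [-0.9 -0.8 -0. ] dockpos [0.0017 0.0405 0.0075] w -4.131051178432635e-05
```

>>> {"method": "jog_arm", "body": {"motion": [[[0,0,0],[0.02,0,0.05],0],[[0,0,0],[0,0,0],0]]}}

```text
time: 18.65
tool_pos: [0.5431, 0.2705, 0.0742]
tcp_rot: [3.138, 0.529, 2.944]
force: [-0.5, 0.0, 0.3]
grip_width: -0.0002
```

>>> {"method": "jog_arm", "body": {"motion": [[[0,0,0],[0,0,0.06],0],[[0,0,0],[0,0,0],0]]}}

```text
time: 18.9
tool_pos: [0.5445, 0.271, 0.072]
tcp_rot: [3.136, 0.529, 2.944]
force: [0.5, 0.8, 0.6]
grip_width: 0.0002
```

```bash
python3 tgt.py .0
```

```text
shift [ 0.03 -0.83 -0.11] turn [ 0.03  0.04 -0.01]
tcp [0.5445 0.271  0.072 ] target [0.5327 0.2308 0.0758] shift in target frame [ 0.03 -0.83 -0.1 ] force [0.5 0.8 0.6] in dock [0.6 0.9 0.3] dockpos [0.0014 0.0417 0.0028] w 0.00016108581569739358
```

```bash
python3 - <<'E'
from h import *
for n in ("wrist","top","scene"):
  im=robot.read_camera(n)
  if n=="scene": im=cv2.resize(im[100:240,330:470],None,fx=4.2,fy=4.2,interpolation=cv2.INTER_CUBIC)
  cv2.imwrite(f"pics/{n}10.png",im[:,:,::-1])
print(tcp()[2]["force"],tcp()[2]["wrist_torque"])
E
```

```text
[-1.91846458  2.21662164  1.40666004] [0.32568898 0.52612687 0.10100224]
```

View pics/wrist10.png

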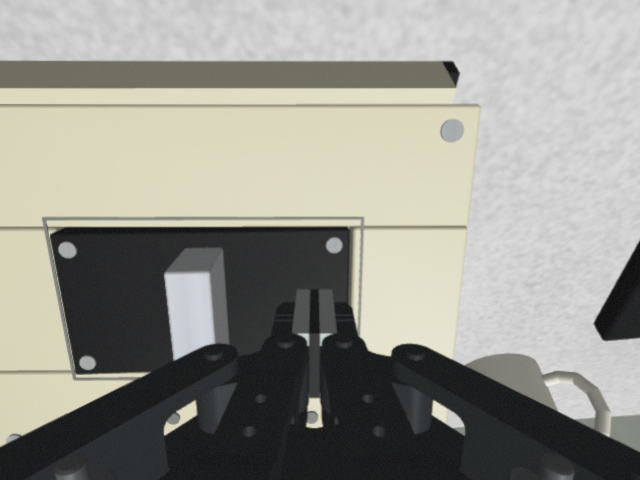

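View pics/scene10.png

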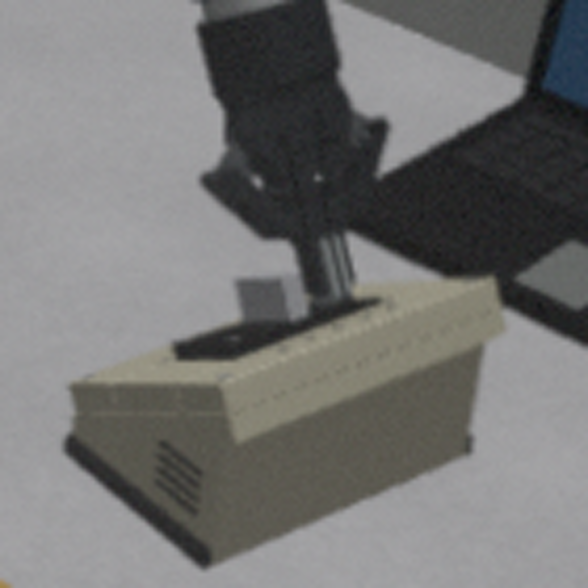

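>>> {"method": "jog_arm", "body": {"motion": [[[0,0,0],[0.02,0,0.05],0],[[0,0,0],[0,0,0],0]]}}

```text
time: 19.3
tool_pos: [0.5452, 0.2711, 0.0713]
tcp_rot: [3.135, 0.532, 2.944]
force: [-3.8, 0.2, 3.1]
grip_width: -0.0002
```

>>> {"method": "jog_arm", "body": {"motion": [[[0,0,0],[0,0,0.05],0],[[0,0,0],[0,0,0],0]]}}

```text
time: 19.55
tool_pos: [0.5451, 0.271, 0.0714]
tcp_rot: [3.135, 0.533, 2.945]
force: [0.7, -0.7, 0.6]
grip_width: -0.0004
```

```bash
python3 tgt.py .0
```

```text
shift [ 0.03 -0.84 -0.13] turn [ 0.04  0.06 -0.01]
tcp [0.5451 0.271  0.0714] target [0.5327 0.2308 0.0758] shift in target frame [ 0.03 -0.84 -0.12] force [ 0.7 -0.7  0.6] in dock [ 1.  -0.6  0.1] dockpos [0.0015 0.0418 0.0019] w -0.00035104443440414943
```

>>> {"method": "jog_arm", "body": {"motion": [[[0,0,0],[0,0,0.1],0],[[0,0,0],[0,0,0.1],0]]}}

```text
time: 19.8
tool_pos: [0.5461, 0.2699, 0.07]
tcp_rot: [3.136, 0.538, 2.949]
force: [-71.6, -1.6, 82.8]
grip_width: -0.0001
```

```bash
python3 tgt.py .0
```

```text
shift [ 0.04 -0.82 -0.16] turn [0.04 0.1  0.01]
tcp [0.5461 0.2699 0.07  ] target [0.5327 0.2308 0.0758] shift in target frame [ 0.04 -0.82 -0.16] force [-71.6  -1.6  82.8] in dock [-19.1 -15.4 106.7] dockpos [0.0019 0.0409 0.0002] w -8.614056800208444e-05
```

That's a hard stop (107 N along the normal). I'll back off now.

>>> {"method": "jog_arm", "body": {"motion": [[[0,0,0],[0,0,-0.1],0],[[0,0,0],[0,0,-0.6],0],[[0,0,0],[0,0,-0.8],0],[[0,0,0],[0,0,0],0],[[0,0,0],[0,0,0],0]]}}

```text
time: 20.42
tool_pos: [0.5065, 0.2764, 0.1364]
tcp_rot: [3.137, 0.539, 2.949]
force: [0.1, 0.0, -0.8]
grip_width: 0.0002
```

```bash
python3 tgt.py .06;  python3 - <<'E'
from h import *
for n in ("wrist","top"):
  im=robot.read_camera(n); cv2.imwrite(f"pics/{n}11.png",im[:,:,::-1])
E
```

```text
shift [ 0.01 -0.79  0.19] turn [0.04 0.1  0.01]
tcp [0.5065 0.2764 0.1364] target [0.5033 0.2366 0.1278] shift in target frame [ 0.01 -0.79  0.19] force [ 0.1  0.  -0.8] in dock [-0.3  0.1 -0.8] dockpos [0.0004 0.0396 0.0777] w 0.00018876884387711895
```

View pics/wrist11.png

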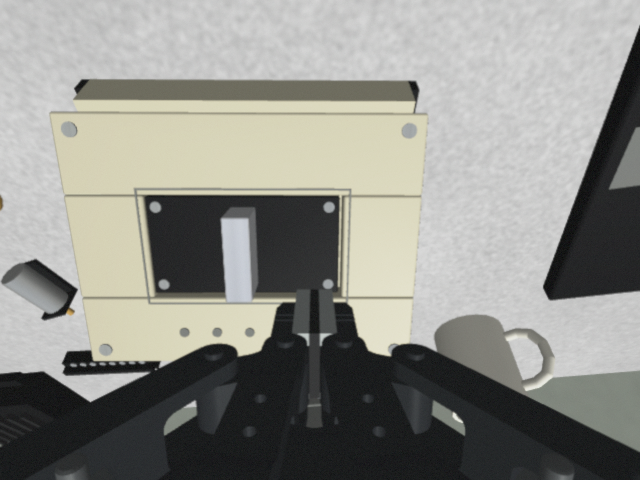

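>>> {"method": "jog_arm", "body": {"motion": [[[0.04,0.1,0],[0,-0.78,0],0],[[0,0,0],[0,-0.78,0],0],[[0,0,0],[0,0,0],0],[[0,0,0],[0,0,0.5],0],[[0,0,0],[0,0,0.5],0],[[0,0,0],[0,0,0],0]]}}

```text
time: 21.28
tool_pos: [0.5176, 0.1924, 0.0867]
tcp_rot: [-3.137, 0.518, 2.948]
force: [-1.3, 0.3, -0.0]
grip_width: -0.0001
```

```bash
python3 tgt.py .0
```

```text
shift [-0.02  0.81  0.26] turn [-0.03 -0.03  0.01]
tcp [0.5176 0.1924 0.0867] target [0.5327 0.2308 0.0758] shift in target frame [-0.02  0.81  0.26] force [-1.3  0.3 -0. ] in dock [-1.2 -0.   0.6] dockpos [-0.001  -0.0407  0.0211] w -5.08155101560587e-05
```

>>> {"method": "jog_arm", "body": {"motion": [[[0,0,0],[0,0.03,0.2],0],[[0,0,0],[0,0,0],0],[[0,0,0],[0,0,0.06],0],[[0,0,0],[0,0,0],0]]}}

```text
time: 21.78
tool_pos: [0.5248, 0.1938, 0.076]
tcp_rot: [-3.137, 0.519, 2.949]
force: [-0.1, -0.0, -0.3]
grip_width: 0.0004
```

>>> {"method": "jog_arm", "body": {"motion": [[[0,0,0],[0,0,0.06],0],[[0,0,0],[0,0,0.06],0]]}}

```text
time: 22.02
tool_pos: [0.528, 0.1933, 0.0713]
tcp_rot: [-3.138, 0.52, 2.949]
force: [0.4, -0.5, -0.4]
grip_width: 0.0003
```

```bash
python3 tgt.py .0
```

```text
shift [-0.    0.75 -0.11] turn [-0.02 -0.02  0.01]
tcp [0.528  0.1933 0.0713] target [0.5327 0.2308 0.0758] shift in target frame [ 0.    0.75 -0.11] force [ 0.4 -0.5 -0.4] in dock [ 0.2 -0.5 -0.6] dockpos [ 0.     -0.0377  0.0027] w 0.00027578321861788544
```

>>> {"method": "jog_arm", "body": {"motion": [[[0,0,0],[0,0,0.05],0],[[0,0,0],[0,0,0.05],0]]}}

```text
time: 22.28
tool_pos: [0.5293, 0.1931, 0.0694]
tcp_rot: [-3.138, 0.522, 2.95]
force: [-52.1, 2.2, 65.0]
grip_width: -0.0003
```

```bash
python3 tgt.py .0;  python3 - <<'E'
from h import *
for n in ("wrist","scene"):
  im=robot.read_camera(n)
  if n=="scene": im=cv2.resize(im[100:240,330:470],None,fx=4.2,fy=4.2,interpolation=cv2.INTER_CUBIC)
  cv2.imwrite(f"pics/{n}12.png",im[:,:,::-1])
E
```

```text
shift [ 0.    0.75 -0.15] turn [-0.01 -0.01  0.02]
tcp [0.5293 0.1931 0.0694] target [0.5327 0.2308 0.0758] shift in target frame [ 0.    0.75 -0.15] force [-52.1   2.2  65. ] in dock [-12.1  -7.9  82. ] dockpos [ 0.0002 -0.0377  0.0004] w -0.0002755516130419926
```

View pics/wrist12.png

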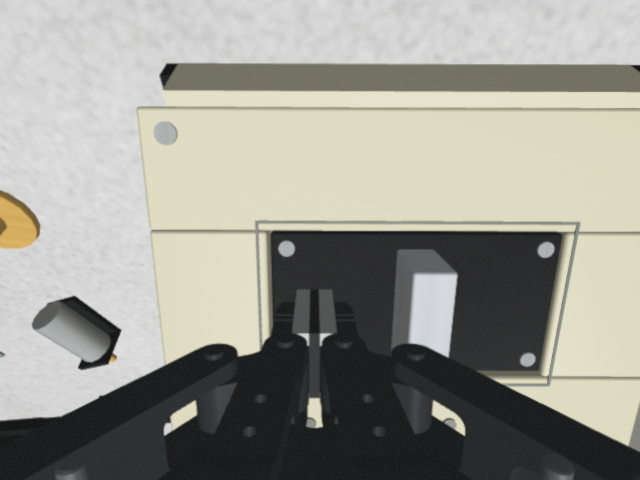

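View pics/scene12.png

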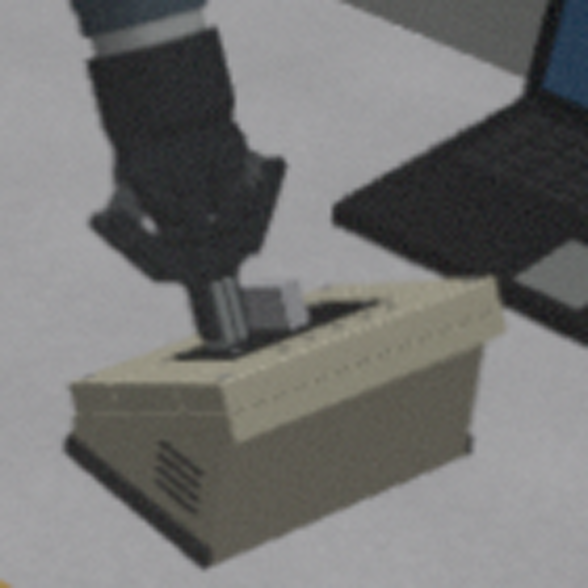

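Home at this end too (82 N hard stop at the same height). I'll retract over the centre and check.

>>> {"method": "jog_arm", "body": {"motion": [[[0,0,0],[0,0,-0.1],0],[[0,0,0],[0,0,-0.7],0],[[0,0,0],[0,0,-0.8],0],[[0,0,0],[0.2,0.75,0],0],[[0,0,0],[0,0,0],0],[[0,0,0],[0,0,0],0],[[0,0,0],[0,0,0],0]]}}

```text
time: 23.25
tool_pos: [0.4874, 0.2395, 0.1364]
tcp_rot: [-3.139, 0.524, 2.949]
force: [-0.7, 0.2, 0.5]
grip_width: -0.0002
```

```bash
python3 tgt.py .06;  python3 - <<'E'
from h import *
n="wrist"
c=cal(n); im=robot.read_camera(n); np.savez(n+"13.npz",im=im,K=c[0],d=c[1],t=c[2],R=c[3])
a=im[:,:,::-1]; cv2.imwrite("pics/w13.png",a)
cv2.imwrite("pics/w13c.png",cv2.convertScaleAbs(cv2.resize(a[175:325,190:440],None,fx=3.2,fy=3.2,interpolation=cv2.INTER_CUBIC),alpha=1.1,beta=10))
E
```

```text
shift [-0.19  0.01  0.31] turn [-0.01  0.    0.01]
tcp [0.4874 0.2395 0.1364] target [0.5033 0.2366 0.1278] shift in target frame [-0.19  0.01  0.31] force [-0.7  0.2  0.5] in dock [-0.3  0.   0.8] dockpos [-0.0096 -0.0003  0.0835] w -0.00016673657440698347
```

View pics/w13c.png

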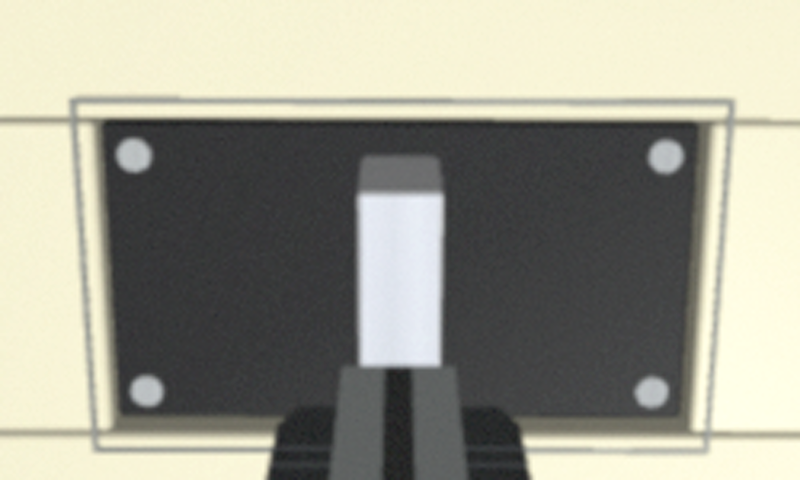

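View pics/w13.png

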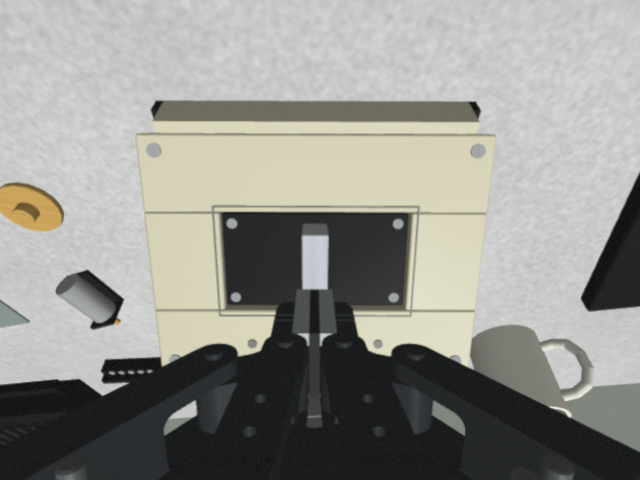

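Run:
```python
from h import *
from tgt import *
z=np.load("wrist13.npz"); c=(z["K"],z["d"],z["t"],z["R"])
U=(np.array([[133,156],[666,157],[652,392],[146,391],[357,194],[443,194],[361,157],[440,157],[101,122],[700,123],[685,415],[117,414]])+.5)/3.2-.5+[190,175]
M=np.array([[-.0232,-.0483,.02],[-.0232,.0483,.02],[.0232,.0483,.02],[.0232,-.0483,.02],[-.023,-.007,.046],[-.023,.007,.046],[-.023,-.007,.02],[-.023,.007,.02],[-.029,-.054,.02],[-.029,.054,.02],[.029,.054,.02],[.029,-.054,.02]])
def f(v): 
    return (proj(c,Rd.apply(R.from_rotvec(v[3:]).apply(M)+v[:3])+DO)-U).ravel()
s=least_squares(f,np.zeros(6),loss='soft_l1'); print(s.x.round(4)); print(s.fun.reshape(-1,2).round(1).tolist())
cov=np.linalg.inv(s.jac.T@s.jac)*0.4**2; print(np.sqrt(np.diag(cov)).round(4))
# dock refinement using seams/panel in same image
im=z["im"][:,:,::-1]; cv2.imwrite("pics/w13d.png",cv2.convertScaleAbs(cv2.resize(im[125:325,130:505],None,fx=2.1,fy=2.1,interpolation=cv2.INTER_CUBIC),alpha=.95))
```

```text
[-0.0024 -0.0005  0.0018 -0.0004  0.0109  0.0003]
[[0.1, -0.5], [0.3, -0.6], [0.0, -0.3], [0.3, -0.3], [-0.1, 0.1], [0.1, 0.1], [0.1, -0.4], [-0.4, -0.3], [-0.4, 0.3], [0.2, 0.3], [-1.6, 1.2], [0.7, 1.2]]
[0.0002 0.0001 0.0004 0.0041 0.005  0.0019]
```

View pics/w13d.png

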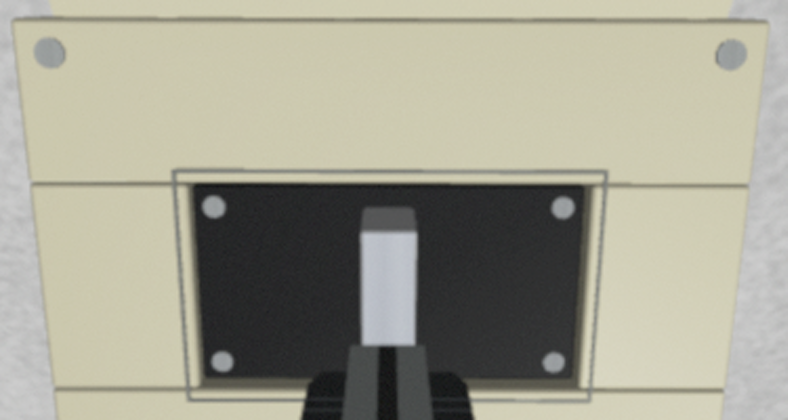

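Run:
```python
from h import *
from tgt import *
z=np.load("wrist13.npz"); c=(z["K"],z["d"],z["t"],z["R"])
U=(np.array([[14,20],[769,22],[31,184],[749,185],[53,389],[725,390]])+.5)/2.1-.5+[130,125]
M=np.array([[-.075,-.1,.018],[-.075,.1,.018],[-.031,-.1,.018],[-.031,.1,.018],[.031,-.1,.018],[.031,.1,.018]])
f=lambda v:(proj(c,Rd.apply(R.from_rotvec(v[3:]).apply(M)+v[:3])+DO)-U).ravel()
s=least_squares(f,np.zeros(6)); print("dock",s.x.round(4),s.fun.reshape(-1,2).round(1).tolist())
vd=s.x
U=(np.array([[133,156],[666,157],[652,392],[146,391],[357,194],[443,194],[361,157],[440,157]])+.5)/3.2-.5+[190,175]
M2=np.array([[-.0232,-.0483,.02],[-.0232,.0483,.02],[.0232,.0483,.02],[.0232,-.0483,.02],[-.023,-.007,.046],[-.023,.007,.046],[-.023,-.007,.02],[-.023,.007,.02]])
g=lambda v:(proj(c,Rd.apply(R.from_rotvec(v[3:]).apply(M2)+v[:3])+DO)-U).ravel()
s=least_squares(g,np.zeros(6)); print("mod",s.x.round(4),s.fun.reshape(-1,2).round(1).tolist())
Rr=R.from_rotvec(vd[3:]); print("rel",Rr.inv().apply(s.x[:3]-vd[:3]).round(4),(Rr.inv()*R.from_rotvec(s.x[3:])).as_rotvec().round(4))
```

```text
dock [ 0.0005  0.0001  0.0005 -0.0057 -0.013  -0.0014] [[-0.3, -0.1], [-0.3, 0.1], [0.1, -0.2], [0.1, 0.2], [0.2, 0.1], [0.2, -0.0]]
mod [-0.0021 -0.0006  0.0018 -0.0022  0.0035 -0.0006] [[0.1, -0.3], [0.1, -0.2], [-0.1, 0.2], [0.2, 0.2], [-0.0, 0.0], [0.1, 0.1], [0.1, -0.1], [-0.5, -0.0]]
rel [-0.0025 -0.0007  0.0013] [0.0035 0.0165 0.0008]
```

Fit: module at (-2.5, -0.7, 1.3 mm) in the dock, tilt about 0.017 rad, height uncertainty about ±1 mm. To be sure, I'll press the +y end once more, gently.

>>> {"method": "jog_arm", "body": {"motion": [[[0,0,0],[-0.16,0.77,0],0],[[0,0,0],[0,0,0],0],[[0,0,0],[0,0,0.6],0],[[0,0,0],[0,0,0.7],0],[[0,0,0],[0,0,0],0],[[0,0,0],[0,0,0],0]]}}

```text
time: 24.05
tool_pos: [0.534, 0.2655, 0.0828]
tcp_rot: [-3.137, 0.523, 2.945]
force: [-0.7, -0.7, 0.5]
grip_width: -0.0001
```

```bash
python3 tgt.py .0
```

```text
shift [-0.03 -0.68  0.18] turn [-0.04 -0.01 -0.01]
tcp [0.534  0.2655 0.0828] target [0.5327 0.2308 0.0758] shift in target frame [-0.02 -0.69  0.17] force [-0.7 -0.7  0.5] in dock [-0.3 -0.8  0.7] dockpos [-0.0012  0.0343  0.0167] w -8.22682190618687e-05
```

>>> {"method": "jog_arm", "body": {"motion": [[[0,0,0],[0,0.06,0.2],0],[[0,0,0],[0,0,0],0],[[0,0,0],[0,0,0.04],0],[[0,0,0],[0,0,0.04],0]]}}

```text
time: 24.55
tool_pos: [0.5419, 0.2678, 0.0728]
tcp_rot: [-3.14, 0.525, 2.944]
force: [0.6, -0.1, 0.1]
grip_width: 0.0002
```

```bash
python3 tgt.py .0
```

```text
shift [ 0.   -0.76 -0.07] turn [-0.02  0.01 -0.01]
tcp [0.5419 0.2678 0.0728] target [0.5327 0.2308 0.0758] shift in target frame [ 0.   -0.76 -0.07] force [ 0.6 -0.1  0.1] in dock [ 0.6  0.  -0.3] dockpos [0.0001 0.0381 0.0044] w 0.0001581959733389751
```

>>> {"method": "jog_arm", "body": {"motion": [[[0,0,0],[0,0,0.04],0],[[0,0,0],[0,0,0.03],0]]}}

```text
time: 24.8
tool_pos: [0.5437, 0.2675, 0.0697]
tcp_rot: [-3.14, 0.526, 2.945]
force: [0.4, -0.4, 0.1]
grip_width: 0.0002
```

>>> {"method": "jog_arm", "body": {"motion": [[[0,0,0],[0,0,0.04],0]]}}

```text
time: 24.92
tool_pos: [0.544, 0.2676, 0.0694]
tcp_rot: [-3.14, 0.526, 2.945]
force: [-36.1, -0.7, 42.9]
grip_width: 0.0001
```

```bash
python3 tgt.py .0
```

```text
shift [ 0.   -0.77 -0.15] turn [-0.01  0.02 -0.01]
tcp [0.544  0.2676 0.0694] target [0.5327 0.2308 0.0758] shift in target frame [ 0.   -0.77 -0.15] force [-36.1  -0.7  42.9] in dock [-9.1 -7.6 54.8] dockpos [0.0002 0.0383 0.0005] w 0.00011838175323870743
```

Contact comes only at z ≈ 0.0008 and is then hard, the same level as the other end. Both ends are home; I'll retract clear.

>>> {"method": "jog_arm", "body": {"motion": [[[0,0,0],[0,0,-0.1],0],[[0,0,0],[0,0,-0.7],0],[[0,0,0],[0,0,-0.8],0],[[0,0,0],[0.2,-0.77,-0.2],0],[[0,0,0],[0,0,0],0],[[0,0,0],[0,0,0],0],[[0,0,0],[0,0,0],0]]}}

```text
time: 25.8
tool_pos: [0.4828, 0.2407, 0.1451]
tcp_rot: [-3.141, 0.527, 2.945]
force: [0.1, -0.8, 0.3]
grip_width: -0.0
```

```bash
python3 tgt.py .06;  python3 - <<'E'
from h import *
for n in ("wrist","top"):
  im=robot.read_camera(n); a=im[:,:,::-1]
  if n=="wrist": a=cv2.resize(a[170:330,180:450],None,fx=2.9,fy=2.9,interpolation=cv2.INTER_CUBIC)
  cv2.imwrite(f"pics/{n}14.png",a)
E
```

```text
shift [-0.19  0.    0.51] turn [-0.01  0.03 -0.01]
tcp [0.4828 0.2407 0.1451] target [0.5033 0.2366 0.1278] shift in target frame [-0.19  0.    0.51] force [ 0.1 -0.8  0.3] in dock [ 0.3 -0.8  0.1] dockpos [-0.0094 -0.      0.0934] w -3.7130943100995883e-05
```

View pics/wrist14.png

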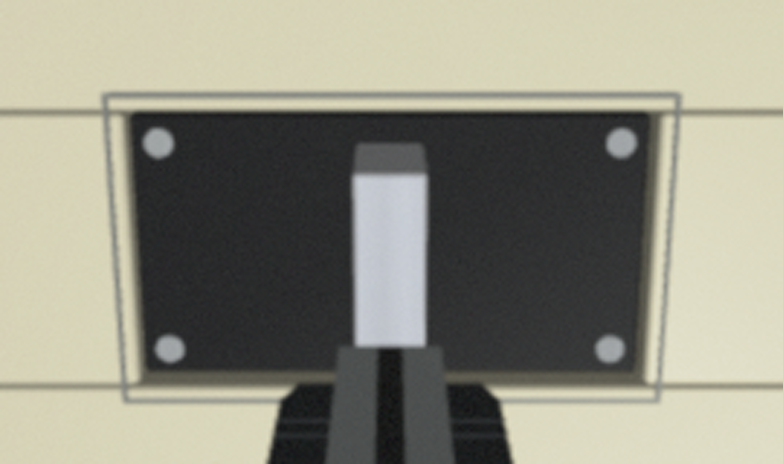

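View pics/top14.png

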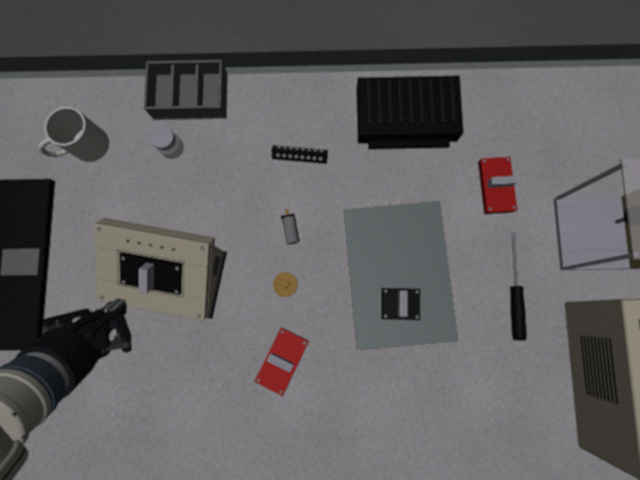

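The module is flush and square in the pocket, and the bystanders are where they were.

```bash
python3 -c "
from plant import robot
print(robot.job_done())"
```

```text
the job is handed in; nothing more can be done
None
```

I gripped the long black module by its rib, laid it into the console pocket, let go of it and pressed each end down. I handed the job in at about 26 s. No verdict was reported.

**Last checks**
- **Pressing:** both ends ran onto a hard stop at the same height, to within about 0.1 mm. I pressed the +y end a second time, and contact came only at that stop.
- **Picture fit, before that second press:** in the dock frame the module lay at x −2.5 mm, y −0.7 mm, turned about 0.001 rad and tilted about 0.017 rad. Its fitted height was 1.3 mm, good to about 1 mm, so the picture alone does not prove the 1.8 mm height limit; the hard stops support it.
- **Final views:** the module sits square and flush in the pocket, the gripper is clear of it, and the other things look unmoved.

**What went wrong or disagreed**
- **First grasp missed:** the fingertips were about 18.5 mm behind the reported TCP, not 11 mm ahead as stated. I measured this by touching the rib top and gripped correctly on the second try.
- **High force:** the first press on the +y end peaked at about 110 N at the wrist, against the 120 N limit. I used smaller steps after that: the −y end peaked at about 83 N and the second +y press at about 56 N.
- **Force reading:** the 8 N resistance of the connectors never showed clearly in the readings, so I judged "home" by the hard stops and the pictures.

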